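Lock the sanding drum with a snap ring and clear the catch tray

ROBOT

A 7-joint arm with a two-finger parallel gripper is mounted at the origin on the work surface. World frame = base frame: x ahead of the robot, y to its left, z up, the work surface at z = 0. Lengths are in m, angles in rad, forces in N, time in s.
With the tool pointing down it reaches from about 0.425 to 0.95 m from the base axis. Payload 4.7 kg.
Tool frame: the origin (TCP) lies midway between the tips of the shut fingers; the grasp point (between the pads) lies ctrl.grasp_offset behind it (ctrl.grasp_offset is the distance from the TCP to the grasp point, in m); z points along the fingers, y is the direction in which the jaws open and shut (so a half turn about z gives the same grasp; the last joint's range is limited). The gripper opens to 85 mm and grips with 20 to 120 N. Pads are 22 mm wide; open, the fingers measure 114 mm over their backs; the gripper's body (76 mm by 85 mm) begins 54 mm behind the grasp point. The pads swing forward as they close: fully open they stand 13 mm farther back than shut.
Start: joints at [1.072, 0.469, -0.049, 1.532, 0.024, 1.141, -0.082], TCP at [0.306, -0.602, 0.231] pointing down, gripper open.
Joint ranges: [-2.59, 2.59], [-0.33, 1.99], [-1.39, 1.29], [0.1, 2.45], [-1.04, 4.18], [0.21, 1.99], [-2.66, 2.66]. Speed limits (rad/s): [2.57, 2.57, 3.14, 3.14, 3.14, 3.14, 3.14].

INTERFACE

Orientations are given as a rotation vector (axis times angle).
In Python, from workcell import ctrl, snapshot, camera_info gives the robot as it stands.
- The arm moves only by the tool send_rows, never from a script. Its arguments are lists of equal length, an entry for each row: "fingers": the opening, from 0 (shut) to 1 (fully open); "offset": the shift along the world's x, y, z in units of 30 mm (1.0 is 30 mm), a list of three; "twist": the turn, a rotation vector about the world's x, y, z in units of 6 degrees (1.0 is 6 degrees), a list of three. In form: {"fingers": [fingers, ...], "offset": [[x, y, z], ...], "twist": [[wx, wy, wz], ...]}. A call has 1 to 8 rows; each row is the pose to reach, as a shift and turn from the pose commanded when the call began; what a row does not reach only later rows make up. A row lasts 1/12 s, in which the tool goes at most 41.7 mm and 7.16 degrees, less where a joint would pass 70% of its speed; a pose out of reach is approached as far as the arm can. A call with a gripper value outside its range is refused whole. The fingers move at their own pace and stop on an object; "grip_force" is the grip in N (left out, the last holds). Time passes only in rows, so rows that repeat a pose let the fingers close. It gives the time, the measured TCP pose, the force and the opening at its end, in the units of the state.
- ctrl.get_state(): the state, without advancing time (a new reading comes with each control period).
- snapshot(name): name is "scene" or "top" or "wrist"; returns the picture (420x560x3 uint8, blue, green, red); there is no depth.
- camera_info(name): a dict with "fx", "fy", "cx", "cy" (pixels), "k1" (the pictures are not rectified: a ray, as slopes to the right and down, at radius r is drawn at 1 + k1 r^2 times it, then the intrinsics apply), "extrinsics" (4x4, takes a point from camera to world coordinates); the wrist camera has in their place "mount" (4x4, takes a point from camera to tool coordinates, whose origin is the TCP and whose axes are the flange's). Camera axes: x right, y down, z forward; pixel columns grow to the right and rows downward; lengths in m; the calibration is good to about 2 mm. A picture is of the moment at which its call begins: read the wrist's pose just before it. camera_info takes no time and is no camera call.
- ctrl.hand_in(): hands the job in, once; it reports no verdict.
The state is a dict: "clock": time; "joints": joint angles; "qvel": joint speeds; "joint_torque": joint torques, N m; "tcp_pos": TCP position; "tcp_rot": TCP orientation; "contact_force": force on the tool from outside, world axes, zero at the start; "ft_torque": the same for the moment, N m; "width": finger opening in m.
Only numpy, scipy, OpenCV 4.12 (cv2) and the standard library are available. Lean on these libraries where they do the work, as an engineer would, in place of code of your own. Each camera call takes 0.05 s, during which the arm holds its last target.

TASK

The sanding drum of the tyre truing machine is still unlocked: take the orange-handled pliers from their blue rest, put the tips in the eyes of the brass-coloured snap ring on its grey stand, spread the ring, carry it over the spindle collar down onto the drum's washer, and let it contract into the groove. Put the pliers back in their rest, hanging tips down, and collect every finished wheel from the machine's catch tray into the blue tote. Do not move the red model car, the pink tin or the scale.

Things in the scene. Friction and masses are not known exactly. Their poses are not given: they have to be found in the camera images.
- truer: tyre truing machine, fixed. Origin on the table on the spindle's axis, z up. Green base 150 x 140 mm, 50 high; grey motor box 75 high on its +x side, out to 130 mm from the axis; brown sanding drum of 84 mm diameter to 84 mm up, on it an aluminium washer of 43 mm diameter (upper face 94 mm up); steel spindle through it, top 125 mm up; steel catch tray on its -y side
- spindle_groove (a point): on the vertical spindle's axis, level with the washer's upper face, on which the ring must lie; axes as truer. From here up: groove of 29 mm diameter, 11 mm high; then the collar, 34 mm diameter, 6 mm high; then a 14 mm taper to 20 mm diameter
- tray_in (a point): centre of the catch tray's inner floor (222 x 202 mm inside along the machine's x and y, walls 10 mm high above the floor, 4 mm thick); its axes are the machine's; the green base stands 120 mm from this point on the +y side
- rest_top (a point): blue pliers rest, fixed: two plates 8 mm thick, 48 mm apart along its x, 50 mm wide along y, 120 mm high, with lips at both y ends, 13 mm higher, 30 mm apart, between which the pliers' cross bar lies. The point is midway between the plates, level with their upper edges (120 mm up); axes the rest's. The hanging pliers' pivot is 5 mm above it
- pliers: ring pliers, 0.18 kg, hanging tips down in the rest. Origin at the pivot, z up along the handles, x along the dark cross bar (74 x 22 x 10 mm) lying on the rest's plates, y where the handles close and the tips spread. Two orange grips, 20 mm wide along x, 28 to 78 mm above the pivot, outer faces 64 mm apart 50 mm up, 74 mm at their ends. A half turn makes no difference
- pliers_grip (a point): where to grasp: midway between the grips, 50 mm above the pivot; axes as pliers. Squeezing the grips SPREADS the tips, each by 6 to 10 mm per 10 mm of squeeze; a spring pushes them apart (12 N at rest, 16 N well squeezed; the ring adds up to 8 N). At about 60 to 63 mm they are held firmly and the tips stand as far apart as the eyes; at about 40 mm the ring is open enough
- tip_l (a point): end of the pliers' pin on their +y side, 105 mm below the pivot and 6.5 mm to the side at rest. The pin is 4 mm thick, knurled, round ended, and stands 9 mm out of a 12 mm wide shoulder. As the tips spread they swing up about 2 mm
- tip_r (a point): the same for the pin on the -y side
- ring: brass-coloured snap ring, 6 mm thick, 30 g, flat on its stand round a post. Origin at the ring's centre on its underside, fixed in its back; +x points to the gap with the two eyes. Inside diameter 31 mm relaxed, 5 mm wide. To pass the 34 mm collar, open both arms by 0.3 to 0.4 rad; the spindle's axis must then lie 3 to 6 mm ahead (+x) of this origin
- eye_l (a point): centre (half-way up) of the eye on the ring's +y side: an 8 x 8 mm hole right through in a 14 mm lug, 23.5 mm ahead (+x) of the ring's centre and 12.5 mm to the side when relaxed
- eye_r (a point): the same on the -y side
- ring_l (a joint): opening angle of the ring's +y arm: 0 relaxed, up to 0.6 rad. The arms hinge 18 mm from the centre, 30 degrees either side of the back, and spring shut (2 to 4 N at each eye)
- ring_r (a joint): the same for the -y arm
- stand: grey round ring stand, fixed, 84 mm in diameter and 20 mm high, with a 43 mm boss to 30 mm, on which the ring lies with its eyes overhanging freely (10 mm of air below them, as on the machine's washer), and a 26 mm black locating post to 41 mm; origin on the table
- wheel0_c (a point): finished model-car wheel: black foam tyre with orange hub, 44 mm in diameter, 34 mm high, lying flat, 60 g. The point is its centre, half-way up. Some of the wheels may be absent
- wheel1_c (a point): another wheel, the same
- wheel2_c (a point): another wheel, the same
- wheel3_c (a point): another wheel, the same
- wheel4_c (a point): another wheel, the same
- tote: blue open tote, fixed, outside 250 x 190 mm along its x and y, 50 mm high, walls and floor 5 mm; origin at the centre of its underside
- car: red model car, 150 x 66 mm, 46 mm high; leave alone
- tin: pink tin, 140 x 100 mm, 55 mm high; leave alone
- scale: white weighing scale, 120 x 140 mm, 26 mm high; leave alone

How it is judged:
By the outcome, as a careful person would: the job done as asked, in the order asked, and still so for the second after the job is handed in, with the robot touching nothing.
Of wheel0, wheel1, wheel2, wheel3, wheel4 only 3 to 5 are there at a start; the rules pass over those that are not, and their reading is None.
At some moment in a run one of wheel0, wheel1, wheel2, wheel3, wheel4 may be knocked a few centimetres aside while the robot is not near it.
It also fails if it takes over 210 s, if anything falls off the work surface, if the arm or the gripper's body presses on something with over 40 N, if the wrist force passes 120 N, or if a joint passes its speed limit or range.

## Working session

There is one attempt and no reset: what is moved stays moved. The work goes in short steps, Python scripts to look and compute and a tool call to move; the robot and the scene stay as the last step left them, time stands still between calls to the robot, and variables do not carry over. Pictures are saved under pics/ and viewed, and the job is handed in when it is done.

Besides the shell and the picture viewer there is one more tool, called after ">>>" in YAML: its name, and indented under it one key for each argument. send_rows: Moves the arm, as the interface text tells. Its arguments: {"type":"object","properties":{"fingers":{"type":"array","items":{"type":"number"}},"offset":{"type":"array","items":{"type":"array","items":{"type":"number"}}},"twist":{"type":"array","items":{"type":"array","items":{"type":"number"}}},"grip_force":{"type":"number"}},"required":["fingers","offset","twist"]}

```bash
ls; mkdir -p pics; python3 - <<'E'
from workcell import ctrl, snapshot, camera_info
import cv2
s=ctrl.get_state();print(s);print(ctrl.grasp_offset)
for n in ("scene","top","wrist"):
    cv2.imwrite(f"pics/{n}0.png",snapshot(n)); print(n,camera_info(n))
E
```

```text
pics
{'clock': 0.0, 'joints': array([ 1.07211686,  0.46948758, -0.04860092,  1.53373472,  0.02411402,
        1.140995  , -0.08231495]), 'qvel': array([-1.01880294e-03,  1.99558172e-04,  1.00114621e-03, -8.39248932e-04,
        1.04140355e-03,  1.93653844e-04, -6.05787006e-05]), 'joint_torque': array([ 1.74752618e-03, -5.10308611e+01, -4.64605715e-02, -2.37718302e+01,
        1.06938975e-02,  7.48771301e-03, -2.24654215e-06]), 'tcp_pos': array([ 0.3053001 , -0.60133263,  0.23021307]), 'tcp_rot': array([-3.05340716e+00, -7.30748522e-01,  8.75511122e-04]), 'contact_force': array([-0.92570361,  1.39363494,  0.05527844]), 'ft_torque': array([-0.00579891, -0.01754664, -0.00165628]), 'width': 0.0857501958656523}
0.0187
scene {'fx': 472.3030557091924, 'fy': 472.3030557091924, 'cx': 280.0716460652957, 'cy': 205.68057488418876, 'k1': -0.13636285038778237, 'extrinsics': array([[-0.45046399,  0.66414898, -0.59664757,  1.21327561],
       [ 0.89258022,  0.3203748 , -0.31727046,  0.35728721],
       [-0.01956401, -0.67547473, -0.73712355,  0.87885784],
       [ 0.        ,  0.        ,  0.       
[... 202 characters left out ...]
 0.1004019 ,  0.52897244],
       [-0.9999578 ,  0.00627829,  0.00670671,  0.02709983],
       [-0.00730307, -0.10036028, -0.99492436,  0.98957999],
       [ 0.        ,  0.        ,  0.        ,  1.        ]])}
wrist {'fx': 309.34193568225425, 'fy': 309.34193568225425, 'cx': 278.7471405343937, 'cy': 209.24884937868185, 'k1': -0.06922779147657482, 'mount': array([[-1.13942740e-03, -9.54777077e-01, -2.97320425e-01,
         7.53854189e-02],
       [ 9.99999205e-01, -9.27291420e-04, -8.54532276e-04,
         9.41334600e-04],
       [ 5.40185150e-04, -2.97321162e-01,  9.54777374e-01,
        -1.43558087e-01],
       [ 0.00000000e+00,  0.00000000e+00,  0.00000000e+00,
         1.00000000e+00]])}
```

View pics/top0.png

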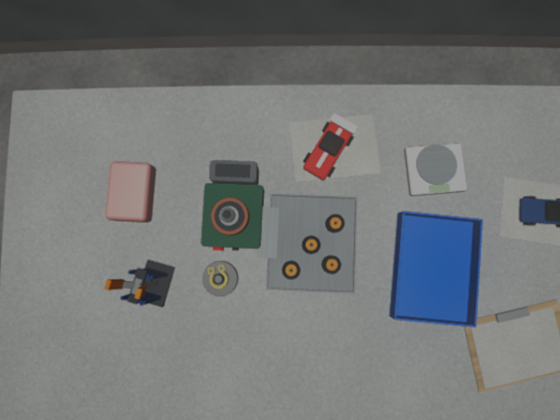

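View pics/scene0.png

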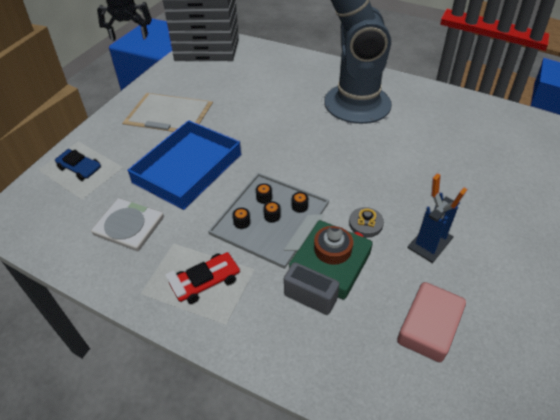

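View pics/wrist0.png

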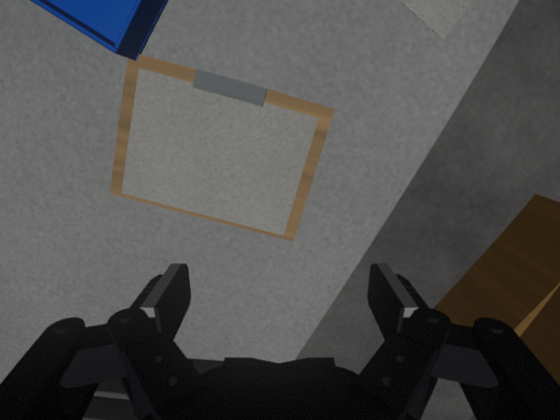

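The top view shows four wheels in the tray (about 335,223; 311,245; 291,270; 331,265). The truer is near (230,215), the ring stand at (220,279), the pliers at (138,285) and the tote at (437,268). I'll enlarge these next.

```bash
cat > h.py <<'E'
from workcell import ctrl, snapshot, camera_info
import numpy as np, cv2
from scipy.spatial.transform import Rotation as R
def cam(n,state=None):
    c=camera_info(n)
    if n=='wrist':
        s=state or ctrl.get_state(); T=np.eye(4);T[:3,:3]=R.from_rotvec(s['tcp_rot']).as_matrix();T[:3,3]=s['tcp_pos'];E=T@c['mount']
    else: E=np.array(c['extrinsics'])
    return c,E
def proj(n,P,state=None,ce=None):
    c,E=ce or cam(n,state); P=np.atleast_2d(P); q=(P-E[:3,3])@E[:3,:3]; s=q[:,:2]/q[:,2:]; r2=(s**2).sum(1,keepdims=True); d=s*(1+c['k1']*r2)
    return d*[c['fx'],c['fy']]+[c['cx'],c['cy']]
def ray(n,uv,state=None,ce=None):
    c,E=ce or cam(n,state); d=(np.asarray(uv,float)-[c['cx'],c['cy']])/[c['fx'],c['fy']]; s=d.copy()
    for _ in range(20): s=d/(1+c['k1']*(s@s))
    v=E[:3,:3]@np.array([s[0],s[1],1]); return E[:3,3],v/np.linalg.norm(v)
def onz(n,uv,z,state=None,ce=None):
    o,v=ray(n,uv,state,ce); return o+v*(z-o[2])/v[2]
def tri(obs):
    A=np.zeros((3,3));b=np.zeros(3)
    for o,v in obs:
        M=np.eye(3)-np.outer(v,v);A+=M;b+=M@o
    p=np.linalg.solve(A,b); return p,[np.linalg.norm((np.eye(3)-np.outer(v,v))@(p-o)) for o,v in obs]
def crop(img,x0,y0,x1,y1,k,out):
    c=cv2.resize(img[y0:y1,x0:x1],None,fx=k,fy=k,interpolation=cv2.INTER_CUBIC)
    for x in range((x0+9)//10*10,x1,10):
        cv2.line(c,(int((x-x0)*k),0),(int((x-x0)*k),6 if x%50 else 14),(0,255,255),1)
        if x%20==0: cv2.putText(c,str(x),(int((x-x0)*k)-10,24),0,.4,(0,255,255),1)
    for y in range((y0+9)//10*10,y1,10):
        cv2.line(c,(0,int((y-y0)*k)),(6,int((y-y0)*k)),(0,255,255),1)
        if y%20==0: cv2.putText(c,str(y),(8,int((y-y0)*k)+4),0,.4,(0,255,255),1)
    cv2.imwrite(out,c)
E
python3 - <<'E'
from h import *
t=cv2.imread('pics/top0.png');s=cv2.imread('pics/scene0.png')
crop(t,95,150,275,310,4.4,'pics/t1.png');crop(t,260,180,490,335,3.4,'pics/t2.png');crop(s,270,165,480,320,3.8,'pics/s1.png')
E
```

```text
(no output)
```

View pics/t1.png

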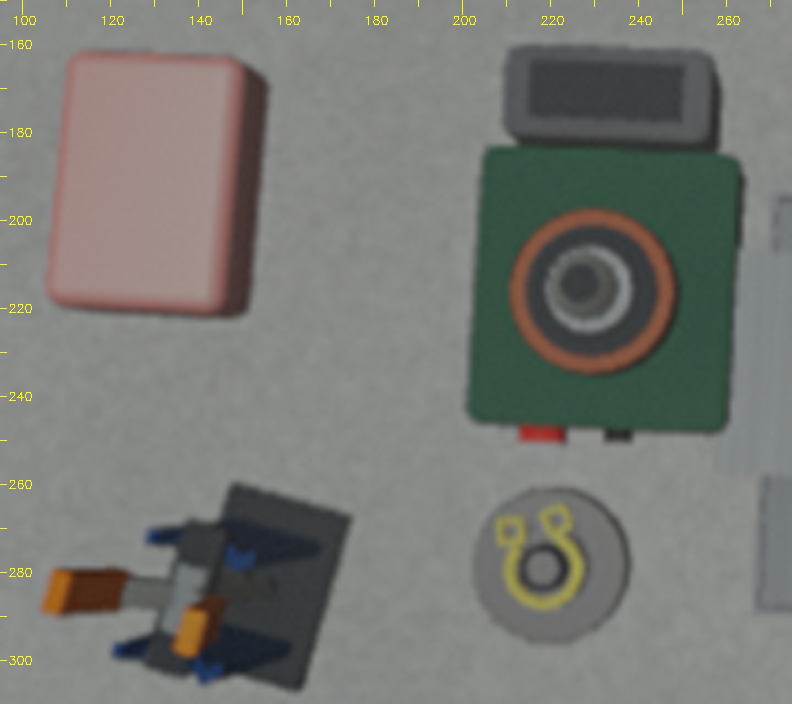

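View pics/t2.png

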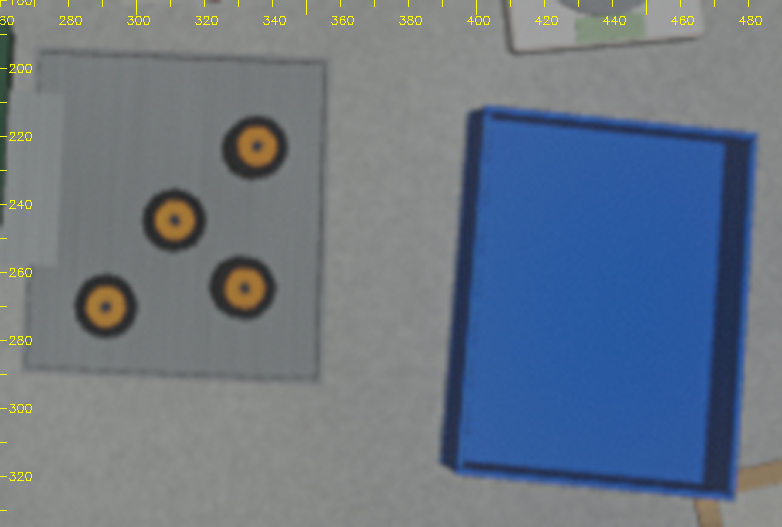

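View pics/s1.png

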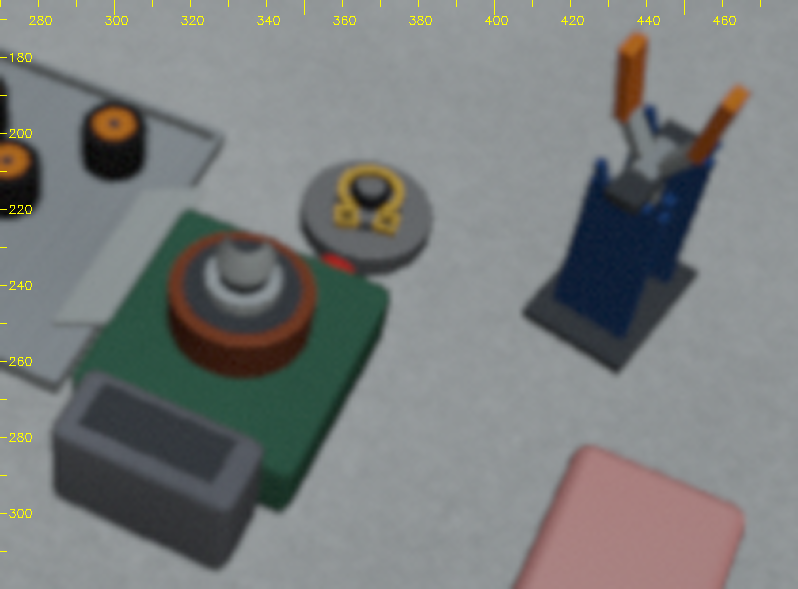

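```bash
python3 - <<'E'
from h import *
np.set_printoptions(precision=4,suppress=True)
T=lambda u,v,z:onz('top',(u,v),z)
S=lambda u,v,z:onz('scene',(u,v),z)
print('bar ends',T(140,272,.13),T(134,300,.13))
print('grips',T(107,285,.203),T(139.5,295,.203))
print('grips scene',S(437,176,.203),S(465,189,.203))
print('tri',tri([ray('top',(107,285)),ray('scene',(465,189))]),tri([ray('top',(139.5,295)),ray('scene',(437,176))]))
print('stand disc',T(220,278.5,.02),S(366,214,.02))
print('post', T(219,279,.041), S(370,212,.041))
print('eyes',T(211,270.5,.036),T(221.5,267.5,.036),S(361,222,.036),S(371.5,223.5,.036))
print('spindle drum',T(229.5,216,.084),'top',T(227.5,214.5,.125),S(334,228,.125),'drum scene',S(334,238.5,.084))
print('truer base corners',[T(*p,.05) for p in [(205,184),(263,186),(260,247),(202,245)]])
print('tray',[T(*p,.012) for p in [(271,195),(356,198),(353.5,292),(266.5,288)]])
print('wheels',[T(*p,.036) for p in [(335,223),(311,244.7),(290.5,270.3),(331.5,264.7)]])
print('tote',[T(*p,.05) for p in [(403,212),(481,219),(476,326),(393,318.5)]])
print('rest base',[T(*p,.0) for p in [(148,260),(175,267),(164,306)]])
print('tin',[T(*p,.055) for p in [(110,162),(155,165),(150,221),(106,218)]])
E
```

```text
bar ends [0.487  0.3424 0.13  ] [0.4286 0.3539 0.13  ]
grips [0.4655 0.3801 0.203 ] [0.4467 0.3156 0.203 ]
grips scene [0.45   0.3223 0.203 ] [0.462 0.384 0.203]
tri (array([0.4647, 0.382 , 0.2038]), [np.float64(0.0022743915677846858), np.float64(0.002274391567784531)]) (array([0.4452, 0.32  , 0.1972]), [np.float64(0.002296480211233639), np.float64(0.0022964802112336894)])
stand disc [0.4663 0.1913 0.02  ] [0.4519 0.1879 0.02  ]
post [0.4665 0.19   0.041 ] [0.4604 0.1985 0.041 ]
eyes [0.4858 0.2097 0.036 ] [0.4926 0.1853 0.036 ] [0.4949 0.189  0.036 ] [0.4885 0.2128 0.036 ]
spindle drum [0.6084 0.1604 0.084 ] top [0.608  0.1587 0.125 ] [0.6105 0.1619 0.125 ] drum scene [0.6049 0.1624 0.084 ]
truer base corners [array([0.6868, 0.2236, 0.05  ]), array([0.681 , 0.0878, 0.05  ]), array([0.5396, 0.0947, 0.05  ]), array([0.5447, 0.2285, 0.05  ])]
tray [array([0.665 , 0.0709, 0.012 ]), array([ 0.6564, -0.1343,  0.012 ]), array([ 0.4325, -0.1237,  0.012 ]), array([0.4431, 0.0821, 0.012 ])]
wheels [array([ 0.5946, -0.0798,  0.036 ]), array([ 0.5444, -0.0231,  0.036 ]), array([0.4855, 0.025 , 0.036 ]), array([ 0.4978, -0.0701,  0.036 ])]
tote [array([ 0.6182, -0.2366,  0.05  ]), array([ 0.6006, -0.4198,  0.05  ]), array([ 0.356 , -0.3971,  0.05  ]), array([ 0.3759, -0.2065,  0.05  ])]
rest base [array([0.5096, 0.371 , 0.    ]), array([0.4927, 0.3043, 0.    ]), array([ 0.3995,  0.3296, -0.    ])]
tin [array([0.7407, 0.45  , 0.055 ]), array([0.7322, 0.3416, 0.055 ]), array([0.6004, 0.3495, 0.055 ]), array([0.6079, 0.4541, 0.055 ])]
```

>>> send_rows:
  fingers: [1,1,1,1,1,1,1,1]
  offset:
    - [0.9,1.1,0.5]
    - [1.8,2.2,1.0]
    - [2.7,3.3,1.5]
    - [3.6,4.4,2]
    - [4.5,5.6,2.5]
    - [5.4,6.8,3]
    - [6.3,8,3]
    - [7.2,9.3,3]
  twist:
    - [0,0,0.8]
    - [0,0,1.6]
    - [0,0,2.4]
    - [0,0,3.2]
    - [0,0,4]
    - [0,0,4.8]
    - [0,0,5.6]
    - [0,0,6.4]

```text
clock: 0.82
tcp_pos: [0.5033, -0.349, 0.3213]
tcp_rot: [2.64, 1.699, 0.001]
contact_force: [0.8, 0.1, -0.4]
width: 0.0854
```

>>> send_rows:
  fingers: [1,1,1,1,1,1,1,1]
  offset:
    - [0.2,1.3,0]
    - [0.4,2.6,0]
    - [0.6,3.9,0]
    - [0.8,5.2,0]
    - [1,6.5,0]
    - [1.0,7.8,0]
    - [1,9.1,0]
    - [1,10.4,0]
  twist:
    - [0,0,1]
    - [0,0,2]
    - [0,0,3]
    - [0,0,4]
    - [0,0,5]
    - [0,0,6]
    - [0,0,7]
    - [0,0,8]

```text
clock: 1.48
tcp_pos: [0.5315, -0.0365, 0.3197]
tcp_rot: [-1.72, -2.629, 0.0]
contact_force: [0.3, -0.4, 0.9]
width: 0.0853
```

>>> send_rows:
  fingers: [1,1,1,1,1,1,1,1]
  offset:
    - [-0.3,1.2,0]
    - [-0.6,2.4,0]
    - [-0.9,3.6,0]
    - [-1.2,4.8,0]
    - [-1.6,6,0]
    - [-2,7.2,0]
    - [-2.5,8.4,0]
    - [-3,9.6,0]
  twist:
    - [0,0,1]
    - [0,0,2]
    - [0,0,3]
    - [0,0,4]
    - [0,0,5]
    - [0,0,6]
    - [0,0,7]
    - [0,0,8.2]

```text
clock: 2.15
tcp_pos: [0.441, 0.251, 0.3198]
tcp_rot: [0.471, 3.106, -0.001]
contact_force: [-0.4, 0.8, -0.6]
width: 0.0849
```

>>> send_rows:
  fingers: [1,1,1,1]
  offset:
    - [-0.1,1,0]
    - [-0.1,2,0]
    - [-0.1,2.1,0]
    - [-0.1,2.1,0]
  twist:
    - [0,0,0.2]
    - [0,0,0.4]
    - [0,0,0.4]
    - [0,0,0.4]

```text
clock: 2.48
tcp_pos: [0.438, 0.3145, 0.3196]
tcp_rot: [-0.407, -3.114, -0.001]
contact_force: [-0.3, -0.4, 0.5]
width: 0.0853
```

```bash
python3 - <<'E'
from h import *
s=ctrl.get_state();print(s['tcp_pos'],s['tcp_rot'],s['joints'])
cv2.imwrite("pics/w1.png",snapshot('wrist'));np.save('w1.npy',[s['tcp_pos'],s['tcp_rot']])
E
```

```text
[0.43801579 0.31445255 0.31955043] [-4.06998775e-01 -3.11379688e+00 -9.64635953e-04] [ 0.0320741   0.29223387 -0.90543645  1.69867214  0.23824798  1.26776629
  0.38623714]
```

View pics/w1.png

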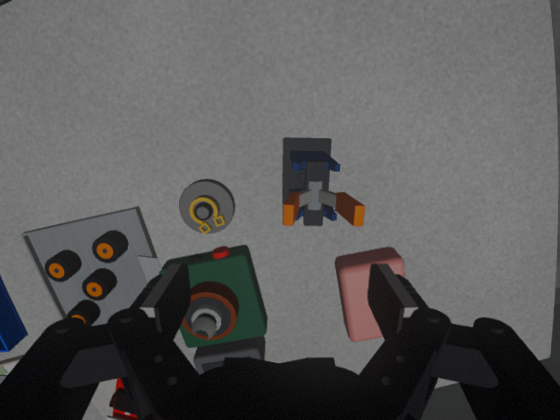

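The wrist view shows the pliers upright in the picture: grips near (289,213) and (352,210), bar along column 315. The ring stand is at (207,207) and the spindle tip at (204,328). I'll enlarge it.

```bash
python3 - <<'E'
from h import *
t=cv2.imread('pics/w1.png')
crop(t,265,125,385,240,5,'pics/w1a.png');crop(t,150,170,280,370,3,'pics/w1b.png')
E
```

```text
(no output)
```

View pics/w1a.png

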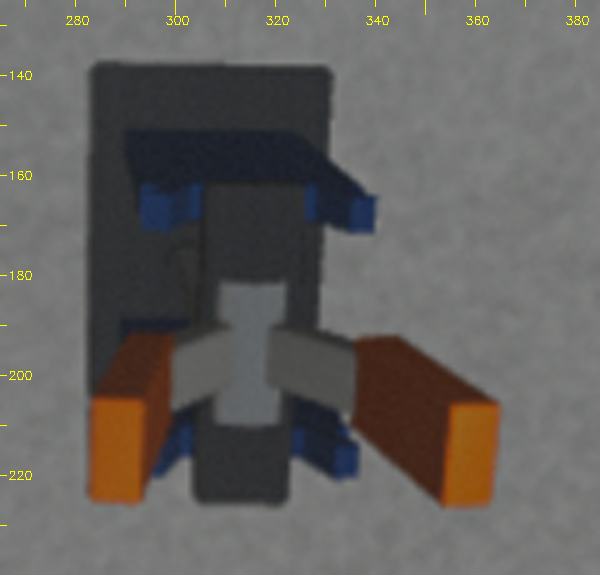

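View pics/w1b.png

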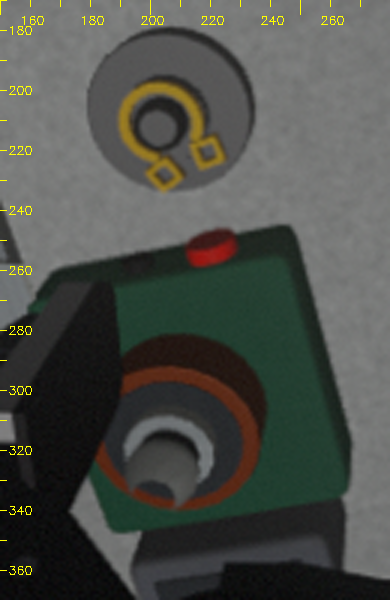

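```bash
python3 - <<'E'
from h import *
np.set_printoptions(precision=4,suppress=True)
p,r=np.load('w1.npy');st=dict(tcp_pos=p,tcp_rot=r);ce=cam('wrist',st)
W=lambda u,v,z:onz('wrist',(u,v),z,ce=ce)
a,b=W(288.7,215,.203),W(359,216,.203);print('grips',a,b,(a+b)/2,np.linalg.norm(a-b),np.degrees(np.arctan2(*(b-a)[1::-1])))
a,b=W(316,161.5,.13),W(313,225.5,.13);print('bar',a,b,(a+b)/2,np.linalg.norm(a-b),np.degrees(np.arctan2(*(a-b)[1::-1])))
for k,(w,t) in {'g1':((288.7,215),(139.5,295)),'g2':((359,216),(107,285))}.items(): print(k,tri([ray('wrist',w,ce=ce),ray('top',t)]))
l,rr=W(218.5,220,.036),W(204.5,227.5,.036);print('eyes',l,rr,(l+rr)/2,np.linalg.norm(l-rr))
print('post',W(202.5,211,.041),'stand',W(206.5,207,.02))
print('spindle top',W(203,332,.125),'drum',W(209,306,.084))
E
```

```text
grips [0.45   0.3193 0.203 ] [0.4671 0.3796 0.203 ] [0.4585 0.3495 0.203 ] 0.06265211187527375 74.15670459237876
bar [0.4226 0.3591 0.13  ] [0.4932 0.3393 0.13  ] [0.4579 0.3492 0.13  ] 0.07339668624437312 164.33632678862952
g1 (array([0.4483, 0.3176, 0.2026]), [np.float64(0.0024441355862083723), np.float64(0.0024441355862083102)])
g2 (array([0.4658, 0.3789, 0.206 ]), [np.float64(0.00018368562533056877), np.float64(0.00018368562533049415)])
eyes [0.4854 0.2095 0.036 ] [0.4912 0.1857 0.036 ] [0.4883 0.1976 0.036 ] 0.024503983135980574
post [0.465  0.1929 0.041 ] stand [0.4656 0.1938 0.02  ]
spindle top [0.6044 0.165  0.125 ] drum [0.5925 0.1685 0.084 ]
```

>>> send_rows:
  fingers: [1,1,1,1,1,1,1,1]
  offset:
    - [0.25,-1,0]
    - [0.5,-2,0]
    - [0.75,-3,-0.6]
    - [1,-4.1,-1.6]
    - [1,-4.1,-2.6]
    - [1,-4.1,-3.6]
    - [1,-4.1,-3.6]
    - [1,-4.1,-3.6]
  twist:
    - [0,0,1.1]
    - [0,0,2.2]
    - [0,0,3.3]
    - [0,0,4.4]
    - [0,0,4.8]
    - [0,0,4.8]
    - [0,0,4.8]
    - [0,0,4.8]

```text
clock: 3.2
tcp_pos: [0.4686, 0.1878, 0.2112]
tcp_rot: [0.37, -3.117, 0.002]
contact_force: [0.8, 0.5, 0.9]
width: 0.0856
```

>>> send_rows:
  fingers: [1,1,1]
  offset:
    - [0,0,0]
    - [0,0,0]
    - [0,0,0]
  twist:
    - [0,0,0]
    - [0,0,0]
    - [0,0,0]

```text
clock: 3.45
tcp_pos: [0.4699, 0.1905, 0.2138]
tcp_rot: [-0.374, 3.116, 0.001]
contact_force: [-0.0, 1.0, -0.7]
width: 0.0854
```

```bash
cat > shot.py <<'E'
from h import *
import sys
def shot(tag,cr=None,cam_='wrist'):
    s=ctrl.get_state();im=snapshot(cam_);cv2.imwrite(f"pics/{tag}.png",im);np.save(f'{tag}.npy',[s['tcp_pos'],s['tcp_rot']])
    print(s['clock'],s['tcp_pos'],s['tcp_rot'],s['width'],s['contact_force'])
    if cr: crop(im,*cr,f'pics/{tag}c.png')
def load(tag):
    p,r=np.load(tag+'.npy');return cam('wrist',dict(tcp_pos=p,tcp_rot=r))
E
python3 - <<'E'
from shot import *
shot('w2')
E
```

```text
3.45 [0.46992418 0.19054963 0.21377013] [-3.74242267e-01  3.11571215e+00  7.66977623e-04] 0.0854424824861717 [-0.01865282  1.01517395 -0.67018234]
```

View pics/w2.png

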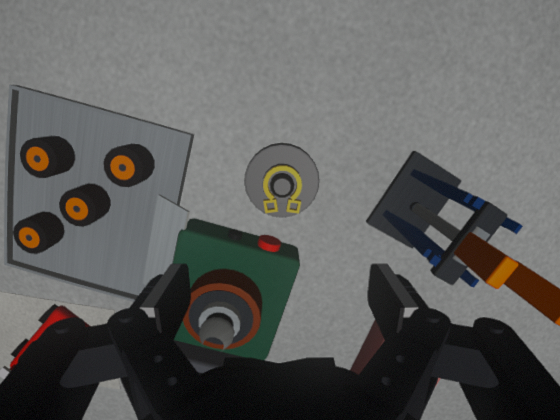

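```bash
python3 - <<'E'
from shot import *
t=cv2.imread('pics/w2.png');crop(t,240,135,330,225,6.5,'pics/w2c.png')
E
```

```text
(no output)
```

View pics/w2c.png

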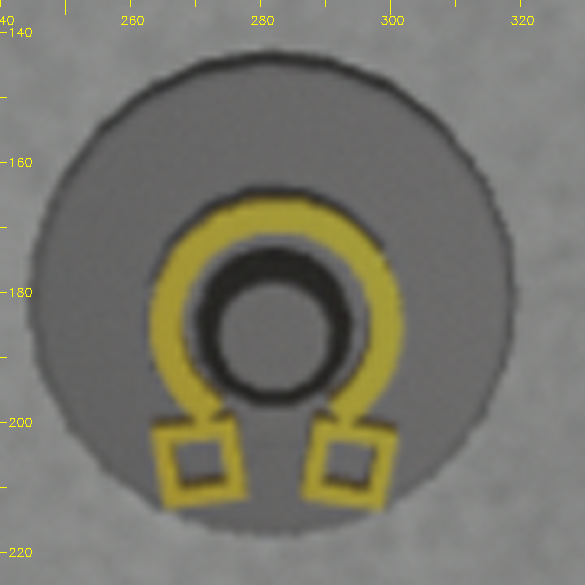

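```bash
python3 - <<'E'
from shot import *
np.set_printoptions(precision=4,suppress=True)
ce=load('w2');W=lambda u,v,z:onz('wrist',(u,v),z,ce=ce)
a,b=W(270.7,206.4,.036),W(293.9,206.3,.036);m=(a+b)/2;print('eyes',a,b,m,np.linalg.norm(a-b),np.degrees(np.arctan2(*(b-a)[1::-1])))
print('ring c',W(282.4,185,.036),'post',W(282,187,.041),'stand',W(282,180.3,.02))
p,r=np.load('w2.npy');Rm=R.from_rotvec(r).as_matrix();print('in tool',Rm.T@(a-p),Rm.T@(b-p), 'theta',np.degrees(np.arctan2(Rm[1,0],Rm[0,0])))
print('spindle top',W(215.5,334,.125),'drum', W(225,309,.084))
E
```

```text
eyes [0.4926 0.1861 0.036 ] [0.4866 0.2105 0.036 ] [0.4896 0.1983 0.036 ] 0.025161887244596674 103.88536802357025
ring c [0.4666 0.1927 0.036 ] post [0.4677 0.1925 0.041 ] stand [0.465  0.1921 0.02  ]
in tool [-0.0204 -0.0097  0.1778] [-0.0203  0.0154  0.1778] theta -166.30152373198328
spindle top [0.5965 0.1607 0.125 ] drum [0.5979 0.1631 0.084 ]
```

>>> send_rows:
  fingers: [1,1,1,1,1,1,1,1]
  offset:
    - [0,0,1]
    - [1,-0.2,2]
    - [2,-0.5,2.2]
    - [3,-0.7,2.2]
    - [4,-1,2.2]
    - [4.5,-1,2.2]
    - [4.5,-1,2.2]
    - [4.5,-1,2.2]
  twist:
    - [0,0,0]
    - [0,0,0]
    - [0,0,0]
    - [0,0,0]
    - [0,0,0]
    - [0,0,0]
    - [0,0,0]
    - [0,0,0]

```text
clock: 4.17
tcp_pos: [0.604, 0.1601, 0.278]
tcp_rot: [0.374, -3.119, -0.002]
contact_force: [0.4, -0.3, 0.1]
width: 0.0853
```

>>> send_rows:
  fingers: [1,1,1,1]
  offset:
    - [0,0,0]
    - [0,0,0]
    - [0,0,0]
    - [0,0,0]
  twist:
    - [0,0,0]
    - [0,0,0]
    - [0,0,0]
    - [0,0,0]

```text
clock: 4.5
tcp_pos: [0.6033, 0.16, 0.2783]
tcp_rot: [-0.376, 3.119, -0.001]
contact_force: [-0.8, 0.0, 0.7]
width: 0.0856
```

```bash
python3 - <<'E'
from shot import *
shot('w3',(190,120,360,330,3.5)) 
E
```

```text
4.5 [0.60333564 0.16002741 0.27834284] [-3.75593833e-01  3.11859106e+00 -7.44122919e-04] 0.08557891161516945 [-0.75916834  0.0110812   0.69473114]
```

View pics/w3c.png

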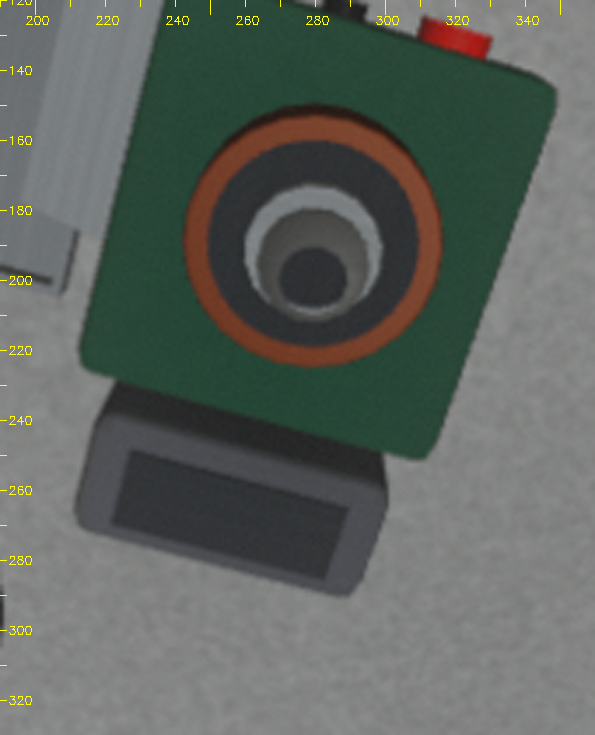

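```bash
python3 - <<'E'
from shot import *
np.set_printoptions(precision=4,suppress=True)
ce=load('w3');W=lambda u,v,z:onz('wrist',(u,v),z,ce=ce)
print(W(279.7,188.2,.084),W(279.5,193,.094),W(279.5,199.5,.125))
E
```

```text
[0.6073 0.161  0.084 ] [0.6103 0.1615 0.094 ] [0.6092 0.1611 0.125 ]
```

>>> send_rows:
  fingers: [1,1,1,1,1,1,1,1]
  offset:
    - [-0.7,0.9,0]
    - [-1.4,1.8,0]
    - [-2.1,2.7,0]
    - [-2.8,3.6,0]
    - [-3.5,4.5,0]
    - [-4.2,5.4,0]
    - [-4.85,6.3,0]
    - [-4.85,6.3,0]
  twist:
    - [0,0,-0.7]
    - [0,0,-1.4]
    - [0,0,-2.1]
    - [0,0,-2.8]
    - [0,0,-3.5]
    - [0,0,-4.2]
    - [0,0,-4.9]
    - [0,0,-4.9]

```text
clock: 5.22
tcp_pos: [0.4519, 0.3556, 0.2792]
tcp_rot: [-0.413, -3.113, -0.006]
contact_force: [-0.4, 0.6, 0.4]
width: 0.085
```

>>> send_rows:
  fingers: [1,1,1,1]
  offset:
    - [0,0,0]
    - [0,0,0]
    - [0,0,0]
    - [0,0,0]
  twist:
    - [0,0,0]
    - [0,0,0]
    - [0,0,0]
    - [0,0,0]

```text
clock: 5.55
tcp_pos: [0.4597, 0.3472, 0.2776]
tcp_rot: [-0.434, -3.111, 0.001]
contact_force: [-0.1, 0.1, -0.0]
width: 0.0853
```

```bash
python3 - <<'E'
from shot import *
shot('w4',(200,130,360,290,3.7)) 
E
```

```text
5.55 [0.45974234 0.34718863 0.27758912] [-4.34008819e-01 -3.11142743e+00  8.57328541e-04] 0.08528591318340543 [-0.14305286  0.14630265 -0.00506289]
```

View pics/w4c.png

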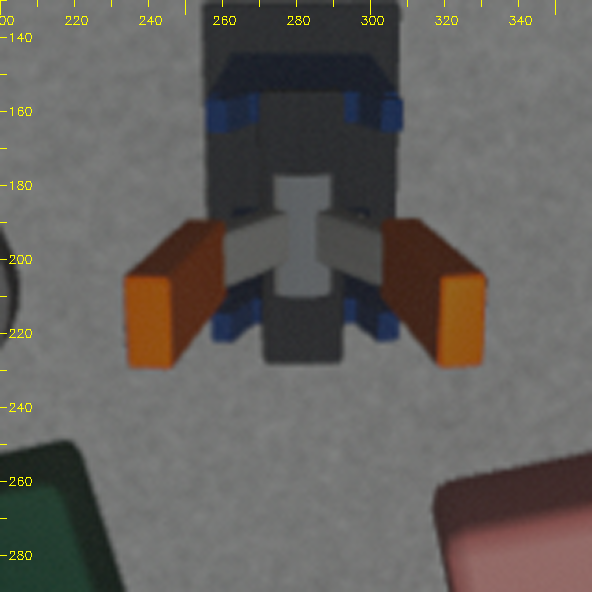

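```bash
python3 - <<'E'
from shot import *
np.set_printoptions(precision=4,suppress=True)
for i in range(4): print(ctrl.get_state()['tcp_pos'])
ce=load('w4');W=lambda u,v,z:onz('wrist',(u,v),z,ce=ce)
p,r=np.load('w4.npy');Rm=R.from_rotvec(r).as_matrix()
a,b=W(240,216.7,.203),W(324.7,216.5,.203);m=(a+b)/2;print(m,np.linalg.norm(a-b),Rm.T@(m-p))
a,b=W(282,228.3,.13),W(281,155,.13);m=(a+b)/2;print(m,np.linalg.norm(a-b),Rm.T@(m-p), np.degrees(np.arctan2(*(b-a)[1::-1])))
print('th',np.degrees(np.arctan2(Rm[1,0],Rm[0,0])))
E
```

```text
[0.4596 0.3473 0.2776]
[0.4596 0.3473 0.2776]
[0.4596 0.3473 0.2776]
[0.4596 0.3473 0.2776]
[0.4582 0.3493 0.203 ] 0.0630707868636079 [0.0021 0.0016 0.0746]
[0.4584 0.3492 0.13  ] 0.07321517946672544 [0.0018 0.0016 0.1476] 164.95952333849797
th 164.11825348190763
```

>>> send_rows:
  fingers: [1,1,1,1,1,1,1,1]
  offset:
    - [-0.05,0.07,0]
    - [-0.05,0.07,-0.7]
    - [-0.05,0.07,-1.5]
    - [-0.05,0.07,-2.3]
    - [-0.05,0.07,-3.1]
    - [-0.05,0.07,-3.7]
    - [-0.05,0.07,-4.15]
    - [-0.05,0.07,-4.15]
  twist:
    - [0,0,0.05]
    - [0,0,0.07]
    - [0,0,0.07]
    - [0,0,0.07]
    - [0,0,0.07]
    - [0,0,0.07]
    - [0,0,0.07]
    - [0,0,0.07]

```text
clock: 6.27
tcp_pos: [0.4561, 0.3491, 0.1505]
tcp_rot: [-0.418, -3.11, 0.006]
contact_force: [-1.2, -0.3, 0.0]
width: 0.085
```

>>> send_rows:
  fingers: [1,1,1]
  offset:
    - [0,0,0]
    - [0,0,0]
    - [0,0,0]
  twist:
    - [0,0,0]
    - [0,0,0]
    - [0,0,0]

```text
clock: 6.52
tcp_pos: [0.4577, 0.3515, 0.1548]
tcp_rot: [0.418, 3.112, 0.003]
contact_force: [0.4, 0.4, -0.3]
width: 0.0856
```

```bash
python3 - <<'E'
from shot import *
shot('w5') 
E
```

```text
6.5167 [0.45767421 0.3515451  0.15481027] [0.4181793  3.11183585 0.00315764] 0.0855556695634523 [ 0.43827388  0.42193008 -0.28535082]
```

View pics/w5.png

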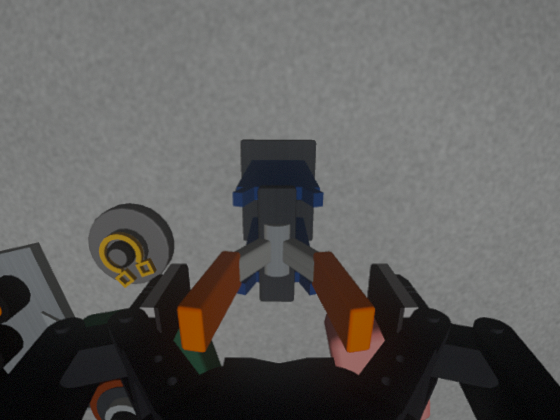

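>>> send_rows:
  fingers: [0.8,0.75,0.73,0.73,0.73,0.73,0.73,0.73]
  offset:
    - [0,0,0]
    - [0,0,0]
    - [0,0,0]
    - [0,0,0]
    - [0,0,0]
    - [0,0,0]
    - [0,0,0]
    - [0,0,0]
  twist:
    - [0,0,0]
    - [0,0,0]
    - [0,0,0]
    - [0,0,0]
    - [0,0,0]
    - [0,0,0]
    - [0,0,0]
    - [0,0,0]
  grip_force: 60

```text
clock: 7.23
tcp_pos: [0.4579, 0.3516, 0.1557]
tcp_rot: [0.418, 3.111, 0.003]
contact_force: [-1.6, -1.1, 10.5]
width: 0.0627
```

```bash
python3 - <<'E'
from shot import *
shot('w6') 
cv2.imwrite('pics/s6.png',cv2.resize(snapshot('scene')[120:290,330:510],None,fx=3.5,fy=3.5,interpolation=2))
E
```

```text
7.2333 [0.4578796  0.35164593 0.15572715] [4.18080315e-01 3.11078626e+00 2.84779887e-03] 0.06266180604283317 [-1.55859128 -1.08668867 10.4986394 ]
```

View pics/w6.png

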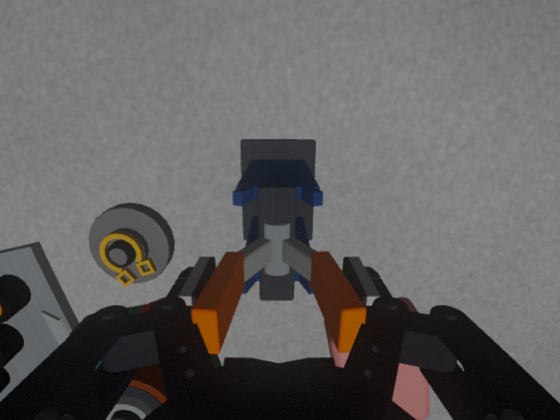

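View pics/s6.png

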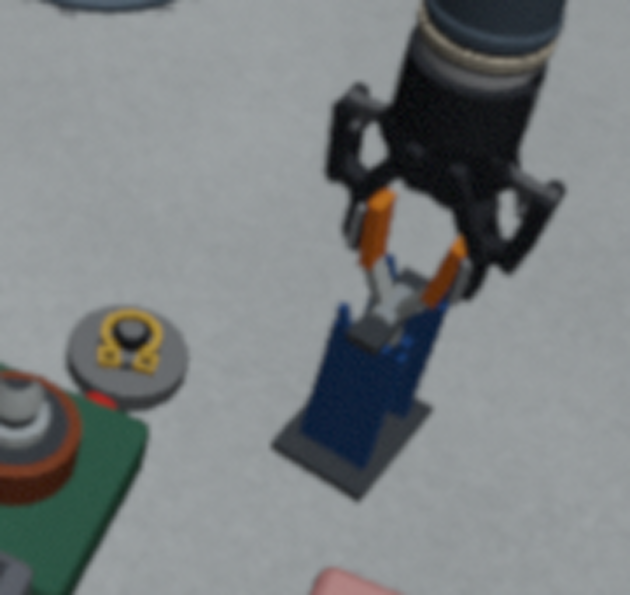

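>>> send_rows:
  fingers: [0.72,0.72,0.72,0.72,0.72,0.72,0.72,0.72]
  offset:
    - [0,0,0.3]
    - [0,0,0.8]
    - [0,0,1.5]
    - [0,0,2.3]
    - [0,0,3.1]
    - [0,0,4]
    - [0,0,4.7]
    - [0,0,5]
  twist:
    - [0,0,0]
    - [0,0,0]
    - [0,0,0]
    - [0,0,0]
    - [0,0,0]
    - [0,0,0]
    - [0,0,0]
    - [0,0,0]

```text
clock: 8.0
tcp_pos: [0.4575, 0.3519, 0.3068]
tcp_rot: [0.418, 3.11, 0.006]
contact_force: [0.7, 0.4, -0.9]
width: 0.0615
```

>>> send_rows:
  fingers: [0.72,0.72,0.72,0.72]
  offset:
    - [0,0,0.2]
    - [0,0,0.2]
    - [0,0,0.2]
    - [0,0,0.2]
  twist:
    - [0,0,0]
    - [0,0,0]
    - [0,0,0]
    - [0,0,0]

```text
clock: 8.33
tcp_pos: [0.4566, 0.35, 0.3077]
tcp_rot: [-0.418, -3.112, 0.003]
contact_force: [-1.0, -0.6, -2.5]
width: 0.0617
```

```bash
python3 - <<'E'
from shot import *
shot('w7') 
im=snapshot('scene');cv2.imwrite('pics/s7f.png',im);crop(im,370,60,500,220,3.6,'pics/s7.png')
E
```

```text
8.3333 [0.45657091 0.35001453 0.30770038] [-0.41787097 -3.11155735  0.00326686] 0.06169213702713659 [-1.00639269 -0.55615835 -2.52984995]
```

View pics/w7.png

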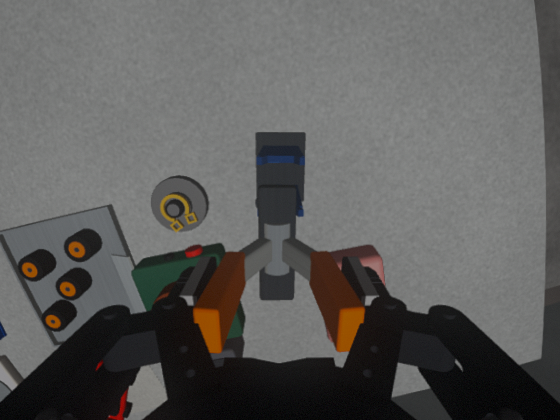

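View pics/s7.png

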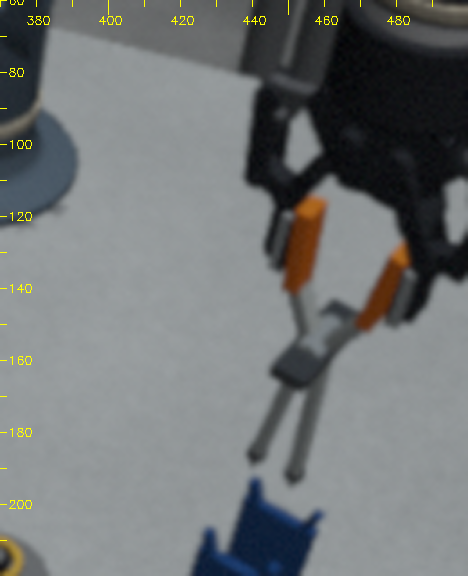

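```bash
python3 - <<'E'
from shot import *
np.set_printoptions(precision=4,suppress=True)
p,r=np.load('w7.npy');Rm=R.from_rotvec(r).as_matrix()
for z in (.17,.172,.174):
  a,b=onz('scene',(440.3,188.5),z),onz('scene',(451.7,194.3),z);print(z,a,b,np.linalg.norm(a-b),Rm.T@((a+b)/2-p),Rm.T@(b-a))
ce=load('w7');W=lambda u,v,z:onz('wrist',(u,v),z,ce=ce)
zt=p[2]-.1557+.130
a,b=W(277,299,zt),W(277.5,188,zt);m=(a+b)/2;print('bar',Rm.T@(a-p),Rm.T@(b-p),Rm.T@(m-p),np.linalg.norm(a-b))
t=cv2.imread('pics/w7.png');crop(t,180,170,380,360,4,'pics/w7c.png')
E
```

```text
0.17 [0.4475 0.3363 0.17  ] [0.4538 0.3626 0.17  ] 0.026975556575982385 [ 0.0053 -0.0018  0.1377] [ 0.0009  0.027  -0.0001]
0.172 [0.4497 0.3364 0.172 ] [0.4559 0.3626 0.172 ] 0.026899446656724935 [ 0.0032 -0.0012  0.1357] [ 0.0009  0.0269 -0.0001]
0.174 [0.4519 0.3364 0.174 ] [0.4581 0.3625 0.174 ] 0.026823336737467462 [ 0.0012 -0.0006  0.1337] [ 0.0009  0.0268 -0.0001]
bar [-0.0365 -0.0022  0.0256] [ 0.0354 -0.0017  0.0258] [-0.0005 -0.0019  0.0257] 0.07191940997394752
```

View pics/w7c.png

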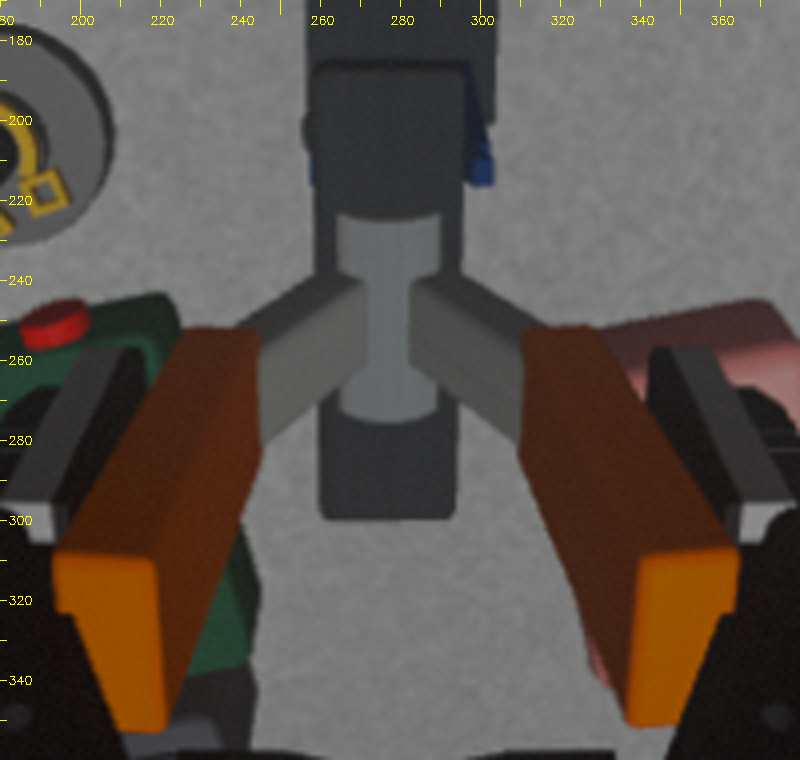

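```bash
python3 - <<'E'
from shot import *
np.set_printoptions(precision=5,suppress=True)
p,r=np.load('w7.npy');Rm=R.from_rotvec(r).as_matrix();print(Rm)
c,E=load('w7');print(c['mount'],c['cx'])
o,v=ray('wrist',(277,299),ce=(c,E));print(Rm.T@(o-p),Rm.T@v)
E
```

```text
[[-0.96457  0.26383 -0.00236]
 [ 0.26384  0.96457 -0.00178]
 [ 0.0018  -0.00234 -1.     ]]
[[-0.00114 -0.95534 -0.29551  0.07533]
 [ 1.      -0.00103 -0.00052 -0.00092]
 [ 0.00019 -0.29551  0.95534 -0.14356]
 [ 0.       0.       0.       1.     ]] 278.7471405343937
[ 0.07533 -0.00092 -0.14356] [-0.55132 -0.00624  0.83427]
```

```bash
python3 - <<'E'
from h import *
np.set_printoptions(precision=5,suppress=True)
for i in range(3):print(camera_info('wrist')['mount'][:3,3])
print(camera_info('top')['extrinsics'][:3,3],camera_info('scene')['extrinsics'][:3,3])
E
python3 -c "
from h import *
print(camera_info('wrist')['mount'][:3,3],camera_info('top')['extrinsics'][:3,3])"
```

```text
[ 0.07533 -0.00092 -0.14356]
[ 0.07533 -0.00092 -0.14356]
[ 0.07533 -0.00092 -0.14356]
[0.52897 0.0271  0.98958] [1.21328 0.35729 0.87886]
[ 0.07532997 -0.00092281 -0.14355561] [0.52897244 0.02709983 0.98957999]
```

>>> send_rows:
  fingers: [0.725,0.725,0.725,0.725,0.725,0.725,0.725,0.725]
  offset:
    - [0.13,-0.6,0]
    - [0.3,-1.4,0]
    - [0.45,-2.2,0]
    - [0.65,-3,0]
    - [0.85,-3.8,0]
    - [1,-4.5,0]
    - [1.07,-5,0]
    - [1.07,-5,0]
  twist:
    - [0,0,0.6]
    - [0,0,1.3]
    - [0,0,2.1]
    - [0,0,3]
    - [0,0,3.8]
    - [0,0,4.5]
    - [0,0,4.87]
    - [0,0,4.87]

```text
clock: 9.1
tcp_pos: [0.4902, 0.1963, 0.3081]
tcp_rot: [0.372, -3.117, 0.004]
contact_force: [0.2, -0.6, -2.6]
width: 0.0621
```

>>> send_rows:
  fingers: [0.725,0.725,0.725,0.725,0.725,0.725,0.725,0.725]
  offset:
    - [0,0,-0.5]
    - [0,0,-1.2]
    - [0,0,-2]
    - [0,0,-2.8]
    - [0,0,-3.5]
    - [0,0,-4]
    - [0,0,-4]
    - [0,0,-4]
  twist:
    - [0,0,0]
    - [0,0,0]
    - [0,0,0]
    - [0,0,0]
    - [0,0,0]
    - [0,0,0]
    - [0,0,0]
    - [0,0,0]

```text
clock: 9.77
tcp_pos: [0.4885, 0.2014, 0.1888]
tcp_rot: [0.382, -3.116, -0.001]
contact_force: [0.3, 0.2, -1.6]
width: 0.0616
```

```bash
python3 - <<'E'
from shot import *
shot('w8',(200,180,360,330,4.5)) 
im=snapshot('scene');cv2.imwrite('pics/s8f.png',im);crop(im,310,120,450,250,5,'pics/s8.png')
print(camera_info('wrist')['mount'][:3,3])
E
```

```text
9.7667 [0.48846035 0.20143711 0.18878537] [ 3.81944326e-01 -3.11630161e+00 -8.16690724e-04] 0.06159942714164816 [ 0.31245644  0.23547655 -1.62535173]
[ 0.07582612 -0.00099247 -0.1435578 ]
```

View pics/w8c.png

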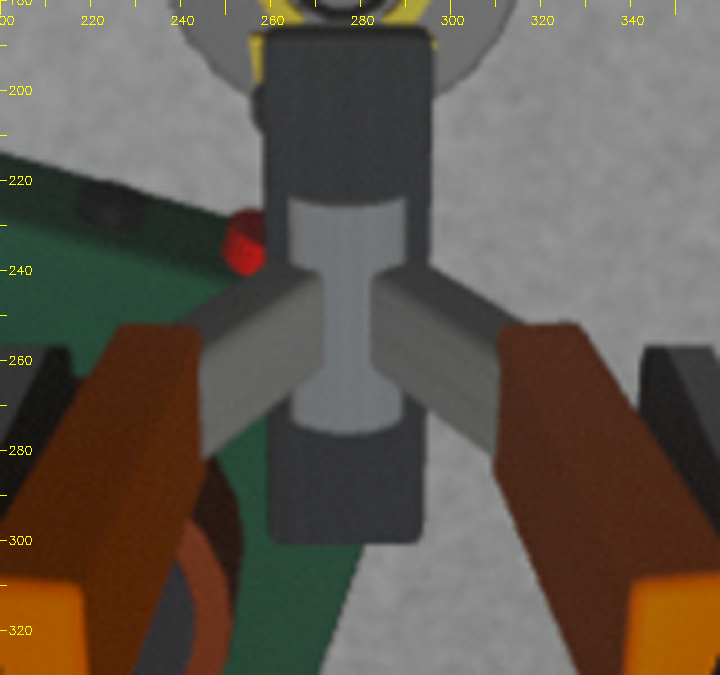

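View pics/s8.png

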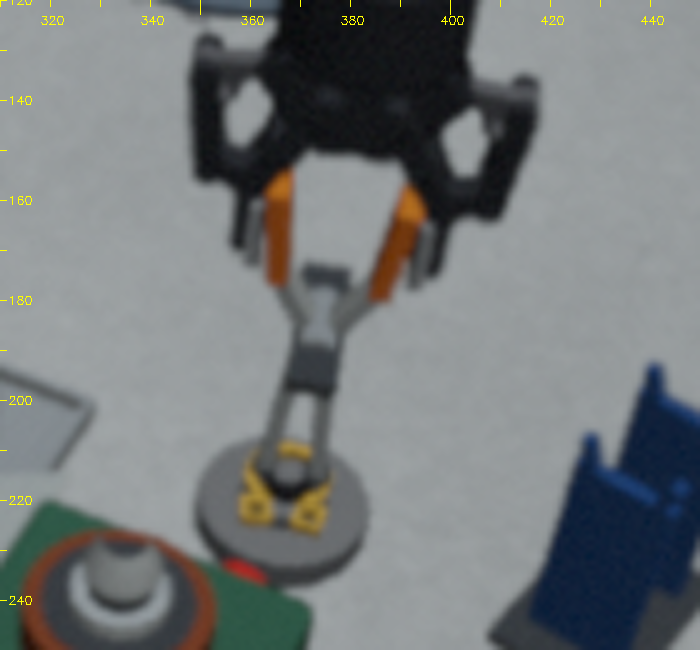

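```bash
python3 - <<'E'
from shot import *
np.set_printoptions(precision=4,suppress=True)
p,r=np.load('w8.npy');Rm=R.from_rotvec(r).as_matrix()
eL,eR=np.array([.4926,.1861,.036]),np.array([.4866,.2105,.036])
print('eyes wrist',proj('wrist',[eL,eR],ce=load('w8')),'scene',proj('scene',[eL,eR]))
print('eyes in tool',Rm.T@(eL-p),Rm.T@(eR-p))
tips=[p+Rm@np.array([x,y,.1357]) for x in(-.0005,) for y in (-.0015-.0134,-.0015+.0134)]
print('tips scene',proj('scene',tips),np.array(tips))
im=cv2.imread('pics/s8f.png');crop(im,345,190,395,235,12,'pics/s8z.png')
E
```

```text
eyes wrist [[263.5565 194.5312]
 [288.9756 194.5637]] scene [[360.1952 220.9323]
 [370.8464 222.6067]]
eyes in tool [-0.0006 -0.016   0.1528] [-0.0007  0.0091  0.1528]
tips scene [[361.442  216.1942]
 [372.9426 217.958 ]] [[0.4923 0.1871 0.0531]
 [0.4858 0.2131 0.0531]]
```

View pics/s8z.png

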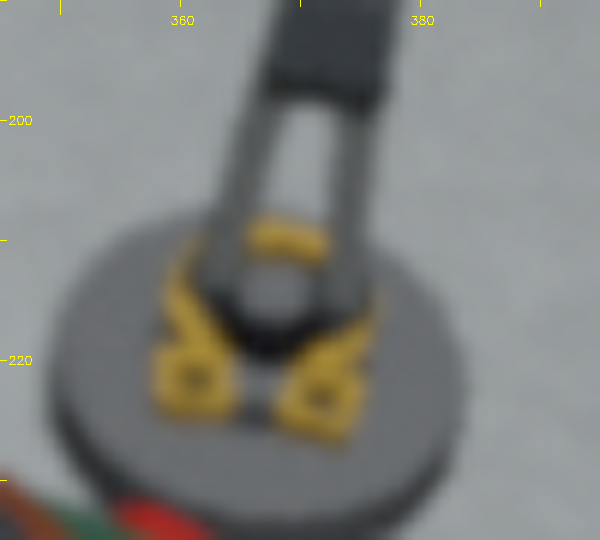

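```bash
python3 - <<'E'
from shot import *
im=cv2.imread('pics/s8f.png');a=cv2.convertScaleAbs(im,alpha=2.0,beta=-40);
b=cv2.convertScaleAbs(cv2.imread('pics/s7f.png'),alpha=2.0,beta=-60)
crop(a,350,195,390,230,14,'pics/a.png');crop(b,430,165,465,205,14,'pics/b.png')
x=cv2.imread('pics/a.png');y=cv2.imread('pics/b.png');h=min(x.shape[0],y.shape[0]);cv2.imwrite('pics/ab.png',cv2.resize(np.hstack([x[:h],y[:h]]),(800,int(800*h/(x.shape[1]+y.shape[1])))))
E
```

```text
(no output)
```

View pics/ab.png

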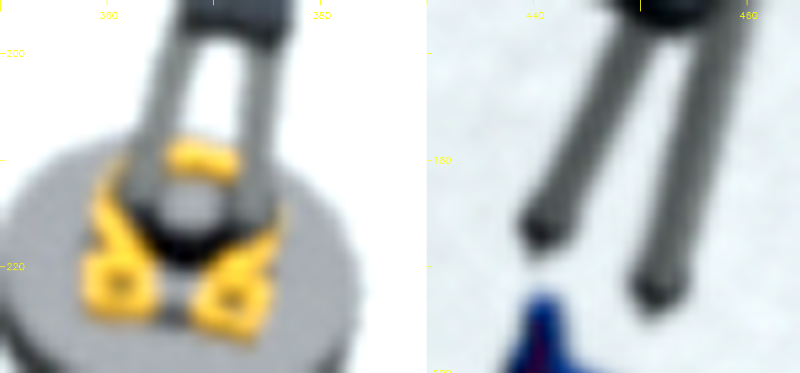

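```bash
python3 - <<'E'
from shot import *
np.set_printoptions(precision=4,suppress=True)
p,r=np.load('w7.npy');Rm=R.from_rotvec(r).as_matrix()
a,b=onz('scene',(440.5-1,188.5-.5),.172),onz('scene',(451.3-1,194-.5),.172);print(np.linalg.norm(a-b),Rm.T@((a+b)/2-p))
ce=load('w8');p,r=np.load('w8.npy');Rm=R.from_rotvec(r).as_matrix();
zt=p[2]-.1557+.130
for q in [(259.5,300.5),(294,300.5),(259.5,187),(295.5,187)]: print(Rm.T@(onz('wrist',q,zt,ce=ce)-p))
E
```

```text
0.025539512015112585 [ 0.0034 -0.0039  0.1357]
[-0.0371 -0.0133  0.0256]
[-0.0371  0.0086  0.0256]
[ 0.0365 -0.0118  0.0258]
[0.0365 0.0084 0.0258]
```

>>> send_rows:
  fingers: [0.73,0.73,0.73,0.73,0.73,0.73]
  offset:
    - [0,-0.03,-0.2]
    - [0,-0.03,-0.4]
    - [0,-0.03,-0.5]
    - [0,-0.03,-0.55]
    - [0,-0.03,-0.6]
    - [0,-0.03,-0.6]
  twist:
    - [0,0,0]
    - [0,0,0]
    - [0,0,0]
    - [0,0,0]
    - [0,0,0]
    - [0,0,0]

```text
clock: 10.37
tcp_pos: [0.489, 0.1998, 0.1711]
tcp_rot: [0.381, -3.118, 0.0]
contact_force: [-0.3, 0.9, -3.2]
width: 0.0622
```

>>> send_rows:
  fingers: [0.73,0.73,0.73,0.73]
  offset:
    - [0,0,-0.03]
    - [0,0,-0.06]
    - [0,0,-0.06]
    - [0,0,-0.06]
  twist:
    - [0,0,0]
    - [0,0,0]
    - [0,0,0]
    - [0,0,0]

```text
clock: 10.7
tcp_pos: [0.4891, 0.1999, 0.1696]
tcp_rot: [-0.381, 3.118, 0.0]
contact_force: [0.5, -0.7, -2.0]
width: 0.0623
```

```bash
python3 - <<'E'
from shot import *
shot('w9',(200,180,360,330,4.5)) 
im=snapshot('scene');cv2.imwrite('pics/s9f.png',im);crop(cv2.convertScaleAbs(im,alpha=2.0,beta=-40),335,180,400,235,10,'pics/s9.png')
E
```

```text
10.7 [0.4891405  0.19988078 0.16960293] [-3.80677451e-01  3.11840550e+00  1.05917556e-04] 0.06228019581752993 [ 0.53378756 -0.71284203 -1.9638155 ]
```

View pics/s9.png

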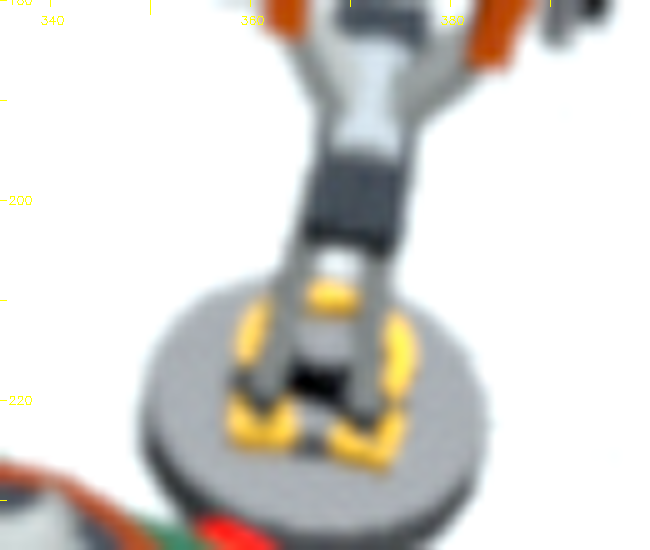

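View pics/w9c.png

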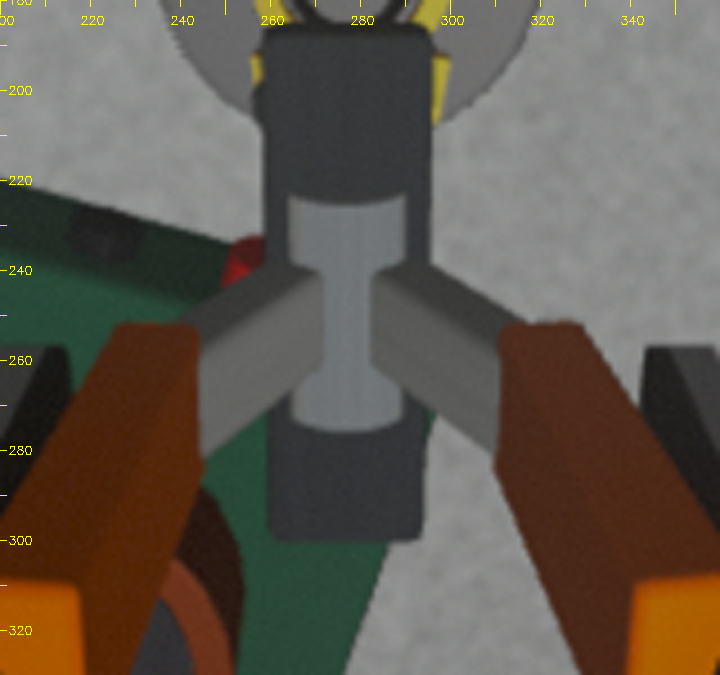

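>>> send_rows:
  fingers: [0.73,0.73,0.73,0.73,0.73]
  offset:
    - [0,0,-0.05]
    - [0,0,-0.1]
    - [0,0,-0.15]
    - [0,0,-0.19]
    - [0,0,-0.19]
  twist:
    - [0,0,0]
    - [0,0,0]
    - [0,0,0]
    - [0,0,0]
    - [0,0,0]

```text
clock: 11.22
tcp_pos: [0.4889, 0.1998, 0.1635]
tcp_rot: [0.381, -3.118, 0.0]
contact_force: [0.5, 0.4, -1.4]
width: 0.0624
```

```bash
python3 - <<'E'
from shot import *
shot('w10') 
im=snapshot('scene');cv2.imwrite('pics/s10f.png',im);crop(cv2.convertScaleAbs(im,alpha=2.0,beta=-40),335,180,400,235,10,'pics/s10.png')
E
```

```text
11.2167 [0.48894923 0.19978977 0.16351479] [ 3.80731246e-01 -3.11782442e+00  2.46324576e-06] 0.062446521193418356 [ 0.47718424  0.40937863 -1.40770897]
```

View pics/s10.png

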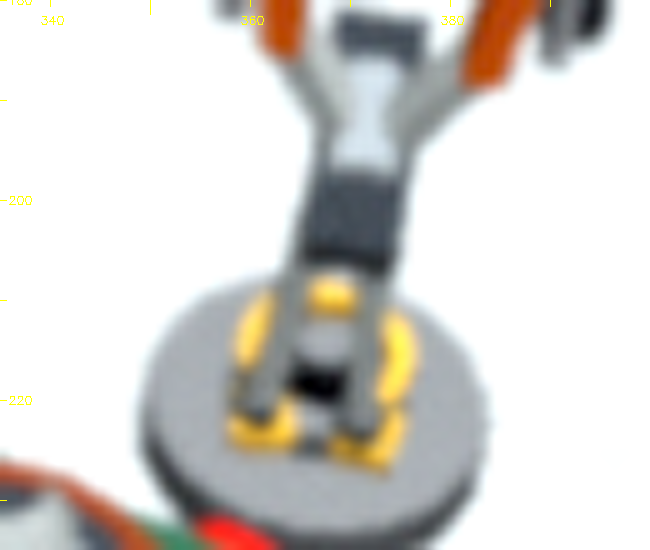

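View pics/w10.png

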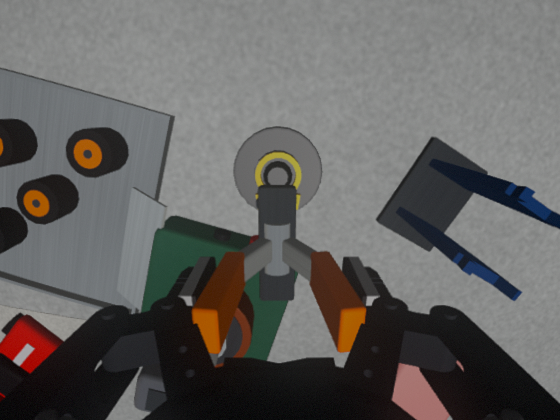

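>>> send_rows:
  fingers: [0.7,0.67,0.64,0.61,0.6,0.6,0.6]
  offset:
    - [0,0,0]
    - [-0.02,-0.01,0.02]
    - [-0.04,-0.01,0.03]
    - [-0.05,-0.01,0.03]
    - [-0.05,-0.01,0.03]
    - [-0.05,-0.01,0.03]
    - [-0.05,-0.01,0.03]
  twist:
    - [0,0,0]
    - [0,0,0]
    - [0,0,0]
    - [0,0,0]
    - [0,0,0]
    - [0,0,0]
    - [0,0,0]

```text
clock: 11.9
tcp_pos: [0.4886, 0.1992, 0.1656]
tcp_rot: [-0.38, 3.117, -0.001]
contact_force: [0.1, -2.2, 6.8]
width: 0.0516
```

```bash
python3 - <<'E'
from shot import *
shot('w11',(200,130,360,330,3.8)) 
im=snapshot('scene');cv2.imwrite('pics/s11f.png',im);crop(cv2.convertScaleAbs(im,alpha=2.0,beta=-40),335,180,400,235,10,'pics/s11.png')
E
```

```text
11.9 [0.48860852 0.19919065 0.16564588] [-3.79662969e-01  3.11659272e+00 -1.42228250e-03] 0.051579208034374435 [ 0.10328432 -2.16127514  6.81614635]
```

View pics/s11.png

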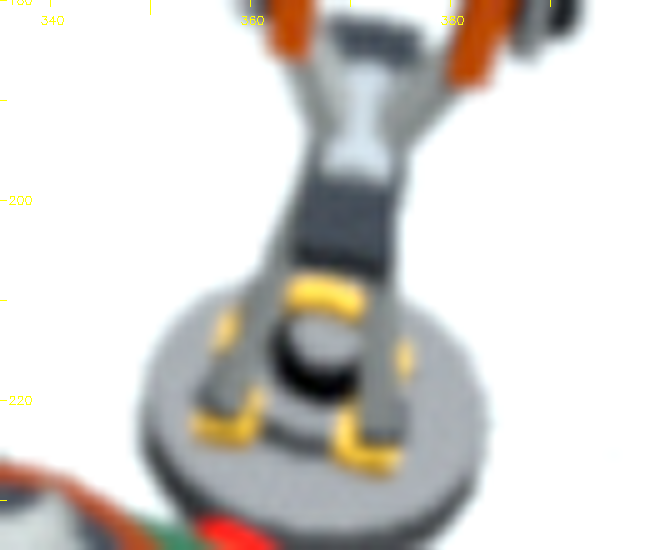

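View pics/w11c.png

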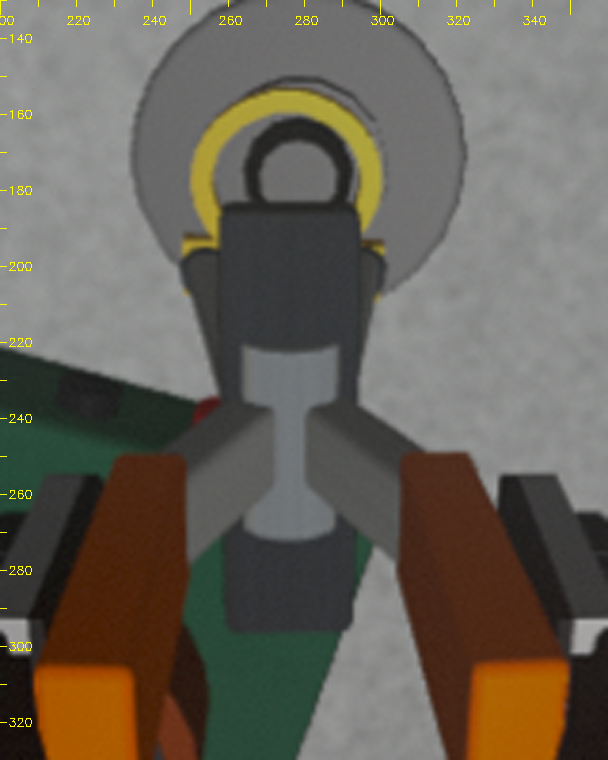

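>>> send_rows:
  fingers: [0.58,0.56,0.54,0.52,0.5,0.5,0.5]
  offset:
    - [-0.01,0.01,0.03]
    - [-0.02,0.01,0.05]
    - [-0.04,0.02,0.06]
    - [-0.05,0.02,0.08]
    - [-0.06,0.02,0.09]
    - [-0.06,0.02,0.09]
    - [-0.06,0.02,0.09]
  twist:
    - [0,0,0]
    - [0,0,0]
    - [0,0,0]
    - [0,0,0]
    - [0,0,0]
    - [0,0,0]
    - [0,0,0]

```text
clock: 12.58
tcp_pos: [0.4857, 0.2005, 0.1674]
tcp_rot: [0.381, -3.118, -0.001]
contact_force: [1.6, -1.4, 1.8]
width: 0.0431
```

```bash
python3 - <<'E'
from shot import *
shot('w12',(200,130,360,330,3.8)) 
im=snapshot('scene');cv2.imwrite('pics/s12f.png',im);crop(cv2.convertScaleAbs(im,alpha=2.0,beta=-40),335,180,400,235,10,'pics/s12.png')
E
```

```text
12.5833 [0.48574711 0.20051216 0.16737016] [ 3.80991798e-01 -3.11840200e+00 -1.16669924e-03] 0.04310095536143237 [ 1.55818489 -1.41245111  1.78737613]
```

View pics/s12.png

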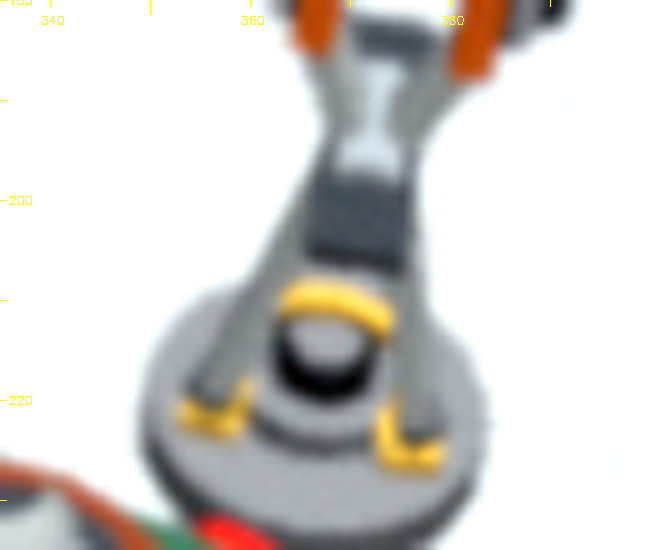

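View pics/w12c.png

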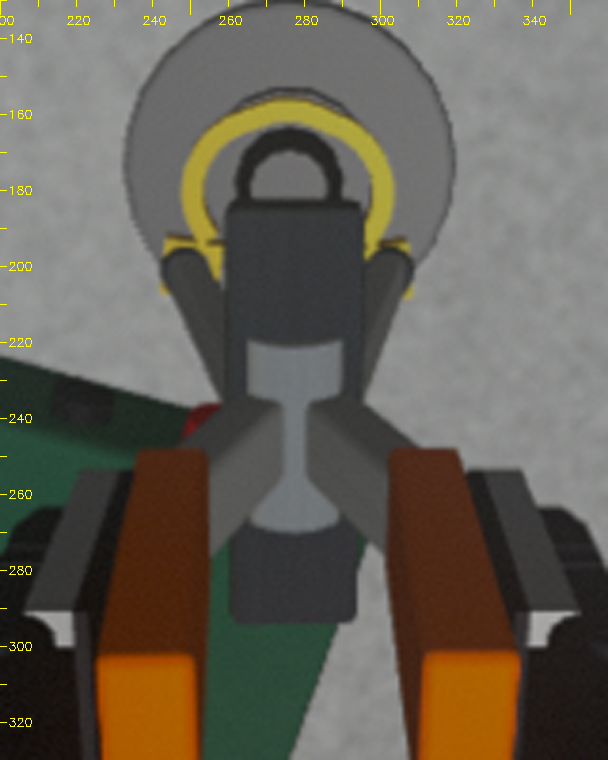

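```bash
python3 - <<'E'
from shot import *
np.set_printoptions(precision=4,suppress=True)
ce=load('w12');p,r=np.load('w12.npy');Rm=R.from_rotvec(r).as_matrix()
W=lambda u,v,z=.036:Rm.T@(onz('wrist',(u,v),z,ce=ce)-p)
print('lug outer front/back L',W(242.3,194),W(242.5,207),'R',W(307.5,193),W(308,208))
print('ring outer L',W(248,182),'R',W(303.5,180),'back',W(276,156))
print('post',W(276.3,178,.041),'stand',W(289,165,.02))
a,b=onz('scene',(356-1,221-.5),.036),onz('scene',(376.3-1,223.7-.5),.036);print(np.linalg.norm(a-b),Rm.T@(a-p),Rm.T@(b-p))
E
```

```text
lug outer front/back L [ 0.0055 -0.0344  0.1313] [-0.007  -0.0347  0.1313] R [0.0063 0.0254 0.1314] [-0.0081  0.0262  0.1314]
ring outer L [ 0.0167 -0.0288  0.1313] R [0.0184 0.0214 0.1314] back [ 0.0401 -0.0034  0.1314]
post [ 0.0213 -0.0031  0.1264] stand [0.0295 0.0087 0.1474]
0.047748559112317915 [-0.0043 -0.0279  0.1314] [-0.0029  0.0198  0.1314]
```

>>> send_rows:
  fingers: [0.48,0.46,0.455,0.455,0.455,0.455]
  offset:
    - [0,0,0.01]
    - [-0.02,0,0.02]
    - [-0.02,0,0.02]
    - [-0.02,0,0.02]
    - [-0.02,0,0.02]
    - [-0.02,0,0.02]
  twist:
    - [0,0,0]
    - [0,0,0]
    - [0,0,0]
    - [0,0,0]
    - [0,0,0]
    - [0,0,0]

```text
clock: 13.18
tcp_pos: [0.4849, 0.2004, 0.1679]
tcp_rot: [0.381, -3.118, -0.001]
contact_force: [1.1, -0.6, -0.0]
width: 0.0396
```

>>> send_rows:
  fingers: [0.455,0.455,0.455,0.455,0.455,0.455]
  offset:
    - [0,0,0.05]
    - [0,0,0.1]
    - [0,0,0.15]
    - [0,0,0.2]
    - [0,0,0.25]
    - [0,0,0.25]
  twist:
    - [0,0,0]
    - [0,0,0]
    - [0,0,0]
    - [0,0,0]
    - [0,0,0]
    - [0,0,0]

```text
clock: 13.68
tcp_pos: [0.4853, 0.2003, 0.1759]
tcp_rot: [-0.381, 3.118, 0.0]
contact_force: [0.1, 0.9, -1.8]
width: 0.0397
```

```bash
python3 - <<'E'
from shot import *
shot('w13',(200,130,360,330,3.8)) 
im=snapshot('scene');cv2.imwrite('pics/s13f.png',im);crop(cv2.convertScaleAbs(im,alpha=2.0,beta=-40),335,180,400,235,10,'pics/s13.png')
E
```

```text
13.6833 [0.48532157 0.20029395 0.17588989] [-3.80671182e-01  3.11803060e+00  3.72074683e-04] 0.03971526545360612 [ 0.07543172  0.87775654 -1.7725859 ]
```

View pics/s13.png

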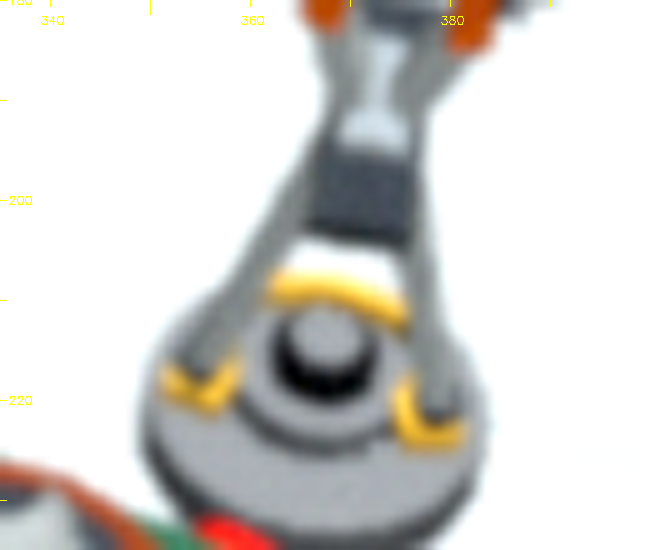

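View pics/w13c.png

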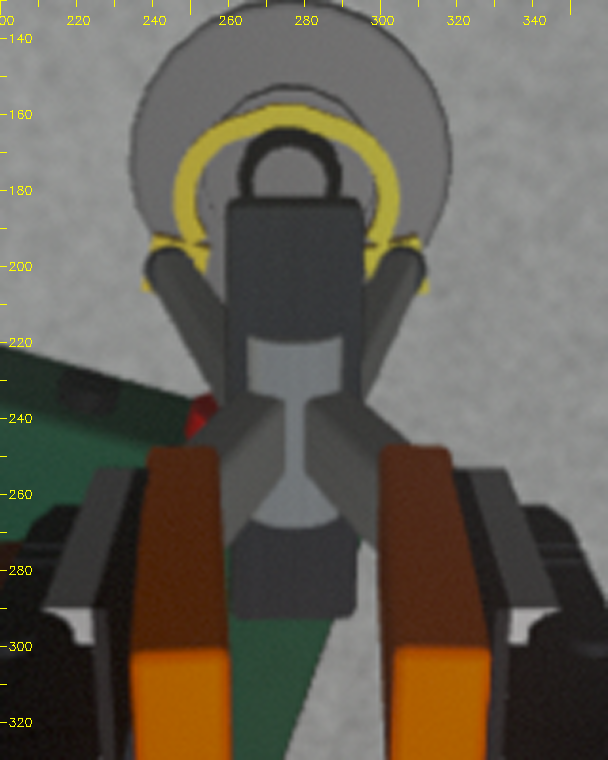

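```bash
python3 - <<'E'
from shot import *
np.set_printoptions(precision=4,suppress=True)
ce=load('w13');p,r=np.load('w13.npy');Rm=R.from_rotvec(r).as_matrix()
for zt in(.1313,.129):
  W=lambda u,v:Rm.T@(onz('wrist',(u,v),p[2]-zt,ce=ce)-p)
  print('lug outer L',W(240,192.5),W(238,206.5),'R',W(310.5,192),W(312.5,206.5))
  print('ring outer L',W(245.5,182),'R',W(305.5,180),'back',W(275,157))
z=p[2]-.1313
a,b=onz('scene',(354.5-1,219-.5),z),onz('scene',(378.5-1,222.7-.5),z);print(np.linalg.norm(a-b),Rm.T@(a-p),Rm.T@(b-p))
# model lug/outer of ring
for o in (.25,.3,.35,.4,.45):
  e=R.from_euler('z',o).as_matrix()@np.array([39.1,3.5,0])+[-15.6,9,0]
  print(o,e[:2])
E
```

```text
lug outer L [ 0.0069 -0.0365  0.1313] [-0.0065 -0.0388  0.1313] R [0.0073 0.0281 0.1313] [-0.0066  0.0303  0.1313]
ring outer L [ 0.0167 -0.0311  0.1313] R [0.0185 0.0232 0.1313] back [ 0.0392 -0.0043  0.1313]
lug outer L [ 0.0075 -0.0362  0.129 ] [-0.0058 -0.0385  0.129 ] R [0.0079 0.0278 0.129 ] [-0.0059  0.0301  0.129 ]
ring outer L [ 0.0172 -0.0309  0.129 ] R [0.0189 0.023  0.129 ] back [ 0.0395 -0.0042  0.129 ]
0.05617219976248766 [-0.0069 -0.0318  0.1313] [-0.0068  0.0243  0.1313]
0.25 [21.4186 22.0647]
0.3 [20.7193 23.8985]
0.35 [19.9293 25.6951]
0.4 [19.0505 27.45  ]
0.45 [18.0851 29.1587]
```

>>> send_rows:
  fingers: [0.455,0.455,0.455,0.455,0.455,0.455,0.455,0.455]
  offset:
    - [0,0,0.3]
    - [0,0,0.8]
    - [0,0,1.3]
    - [0,0,1.8]
    - [0,0,2.3]
    - [0,0,2.8]
    - [0,0,3.2]
    - [0,0,3.5]
  twist:
    - [0,0,0]
    - [0,0,0]
    - [0,0,0]
    - [0,0,0]
    - [0,0,0]
    - [0,0,0]
    - [0,0,0]
    - [0,0,0]

```text
clock: 14.45
tcp_pos: [0.4854, 0.2005, 0.2823]
tcp_rot: [-0.381, 3.117, 0.001]
contact_force: [1.0, 0.3, -1.3]
width: 0.0399
```

>>> send_rows:
  fingers: [0.455,0.455,0.455,0.455,0.455,0.455,0.455,0.455]
  offset:
    - [0.3,-0.1,0.1]
    - [0.7,-0.2,0.1]
    - [1.1,-0.3,0.1]
    - [1.5,-0.35,0.1]
    - [1.9,-0.45,0.1]
    - [2.3,-0.55,0.1]
    - [2.7,-0.65,0.1]
    - [3.1,-0.7,0.1]
  twist:
    - [0,0,0]
    - [0,0,0]
    - [0,0,0]
    - [0,0,0]
    - [0,0,0]
    - [0,0,0]
    - [0,0,0]
    - [0,0,0]

```text
clock: 15.12
tcp_pos: [0.5796, 0.1784, 0.2829]
tcp_rot: [0.379, -3.118, 0.0]
contact_force: [-1.1, 0.1, -2.3]
width: 0.0391
```

>>> send_rows:
  fingers: [0.455,0.455,0.455,0.455,0.455,0.455,0.455,0.455]
  offset:
    - [0.4,-0.1,0]
    - [0.8,-0.2,0]
    - [1.1,-0.28,0]
    - [1.3,-0.33,0]
    - [1.44,-0.36,0]
    - [1.44,-0.36,0]
    - [1.44,-0.36,0]
    - [1.44,-0.36,0]
  twist:
    - [0,0,0]
    - [0,0,0]
    - [0,0,0]
    - [0,0,0]
    - [0,0,0]
    - [0,0,0]
    - [0,0,0]
    - [0,0,0]

```text
clock: 15.78
tcp_pos: [0.6208, 0.1688, 0.2837]
tcp_rot: [0.382, -3.118, -0.0]
contact_force: [-0.2, -0.0, -1.0]
width: 0.0397
```

```bash
python3 - <<'E'
from shot import *
shot('w14',(200,130,360,330,3.8)) 
im=snapshot('scene');cv2.imwrite('pics/s14f.png',im);crop(cv2.convertScaleAbs(im,alpha=2.0,beta=-40),290,180,390,270,8,'pics/s14.png')
E
```

```text
15.7833 [0.62081258 0.16884154 0.28371854] [ 3.82106033e-01 -3.11795998e+00 -1.21333216e-04] 0.03970572272619674 [-0.17835491 -0.01185372 -1.02693832]
```

View pics/s14.png

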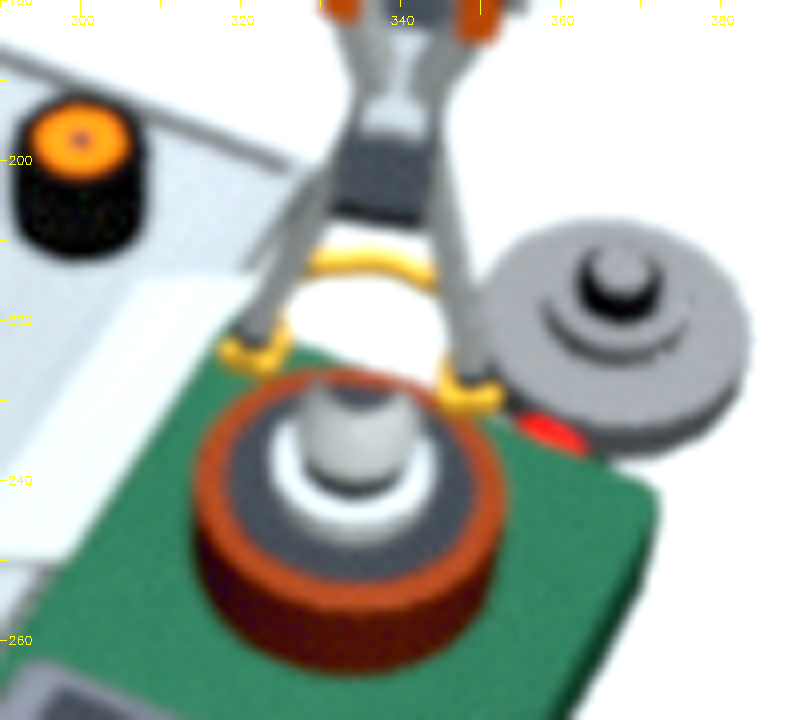

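View pics/w14c.png

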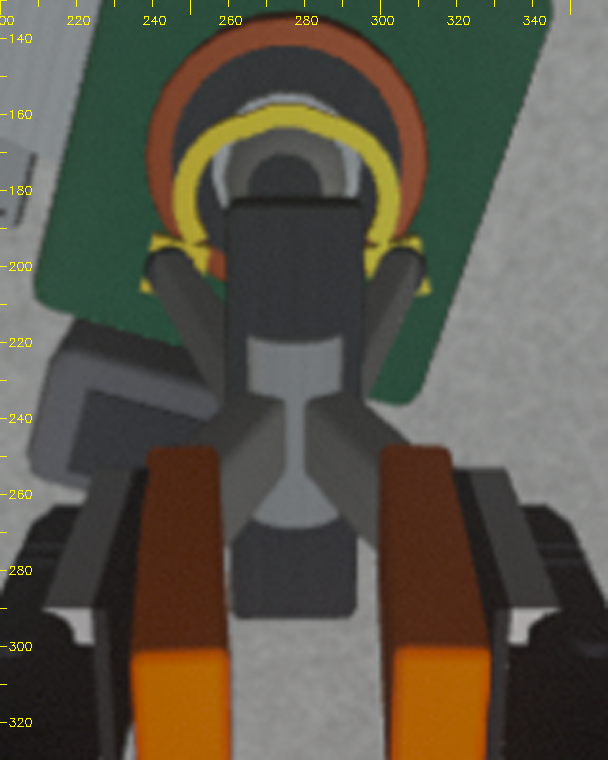

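```bash
python3 - <<'E'
from shot import *
np.set_printoptions(precision=4,suppress=True)
ce=load('w14');p,r=np.load('w14.npy');Rm=R.from_rotvec(r).as_matrix();print(camera_info('wrist')['mount'][:3,3])
W=lambda u,v,z:Rm.T@(onz('wrist',(u,v),z,ce=ce)-p)
print('spindle top',W(274.8,180.2,.125),'drum', W(275.5,169.5,.084),'drumback',W(275.5,134.5,.084),'washer back',W(275.5,154.5,.094))
print('est S',Rm.T@(np.array([.6085,.161,.1])-p))
zr=p[2]-.1313
print('ring back',W(275.5,157.2,zr),'LR',W(245.3,182,zr),W(305.5,182,zr))
E
```

```text
[ 0.0758 -0.001  -0.1436]
spindle top [ 0.0126 -0.0049  0.1587] drum [ 0.0162 -0.0046  0.1997] drumback [ 0.0545 -0.0044  0.1997] washer back [ 0.0341 -0.0044  0.1897]
est S [ 0.0138 -0.0047  0.1837]
ring back [ 0.0391 -0.0038  0.1313] LR [ 0.0167 -0.0313  0.1313] [0.0166 0.0233 0.1313]
```

>>> send_rows:
  fingers: [0.455,0.455,0.455,0.455,0.455,0.455,0.455]
  offset:
    - [0.053,-0.01,-0.1]
    - [0.053,-0.01,-0.25]
    - [0.053,-0.01,-0.4]
    - [0.053,-0.01,-0.55]
    - [0.053,-0.01,-0.65]
    - [0.053,-0.01,-0.7]
    - [0.053,-0.01,-0.7]
  twist:
    - [0,0,0]
    - [0,0,0]
    - [0,0,0]
    - [0,0,0]
    - [0,0,0]
    - [0,0,0]
    - [0,0,0]

```text
clock: 16.47
tcp_pos: [0.6228, 0.1679, 0.2619]
tcp_rot: [0.381, -3.117, 0.0]
contact_force: [-0.6, 0.7, -1.3]
width: 0.0389
```

```bash
python3 - <<'E'
from shot import *
shot('w15',(200,130,360,330,3.8)) 
im=snapshot('scene');cv2.imwrite('pics/s15f.png',im);crop(cv2.convertScaleAbs(im,alpha=2.0,beta=-40),290,180,390,270,8,'pics/s15.png')
E
```

```text
16.4667 [0.62278811 0.16791611 0.26189497] [ 3.80663765e-01 -3.11736783e+00  1.60669611e-04] 0.038923696086839654 [-0.63524911  0.74540979 -1.28525405]
```

View pics/s15.png

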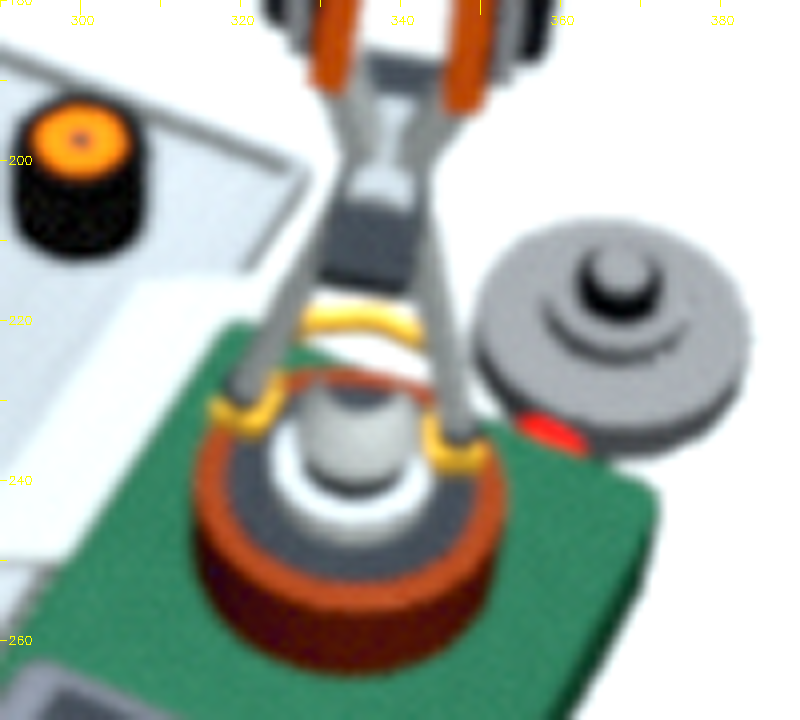

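View pics/w15c.png

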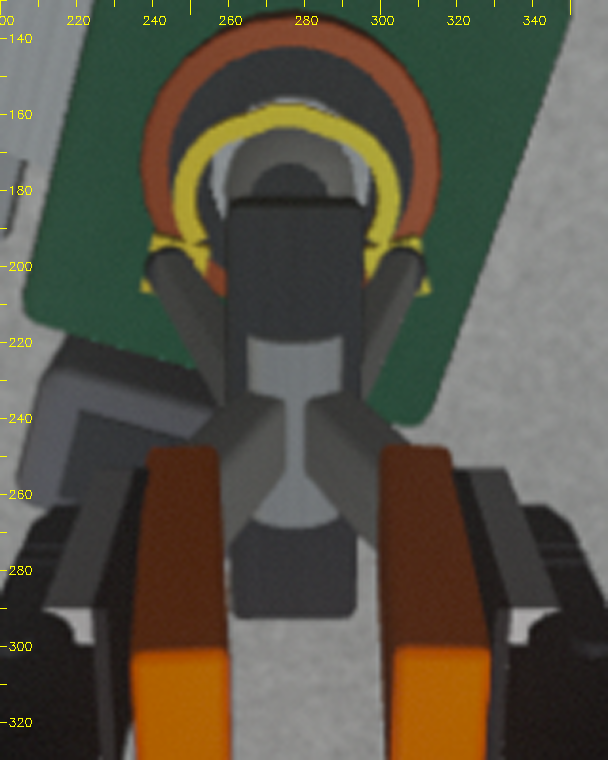

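```bash
python3 - <<'E'
from shot import *
np.set_printoptions(precision=4,suppress=True)
ce=load('w15');p,r=np.load('w15.npy');Rm=R.from_rotvec(r).as_matrix()
W=lambda u,v,z:Rm.T@(onz('wrist',(u,v),z,ce=ce)-p)
print('spindle topback',W(276,172.7,.125),'drumback',W(276.5,132.8,.084),'washer back',W(276,155.5,.094),'collar back',W(276,163.5,.111))
zr=p[2]-.1313
print('ring back',W(275.5,157.,zr),'inner back',W(275.5,163,zr),'LR',W(245.3,182,zr),W(305.5,182,zr))
E
```

```text
spindle topback [ 0.0241 -0.0035  0.1369] drumback [ 0.0576 -0.0032  0.178 ] washer back [ 0.0359 -0.0037  0.1679] collar back [ 0.0304 -0.0036  0.1509]
ring back [ 0.0392 -0.0038  0.1313] inner back [ 0.0339 -0.0038  0.1313] LR [ 0.0167 -0.0313  0.1313] [0.0166 0.0233 0.1313]
```

>>> send_rows:
  fingers: [0.455,0.455,0.455,0.455,0.455,0.455]
  offset:
    - [0,0,-0.1]
    - [0,0,-0.2]
    - [0,0,-0.3]
    - [0,0,-0.4]
    - [0,0,-0.5]
    - [0,0,-0.5]
  twist:
    - [0,0,0]
    - [0,0,0]
    - [0,0,0]
    - [0,0,0]
    - [0,0,0]
    - [0,0,0]

```text
clock: 17.07
tcp_pos: [0.6227, 0.1678, 0.2466]
tcp_rot: [0.381, -3.117, 0.0]
contact_force: [-0.7, -0.7, -3.0]
width: 0.0396
```

>>> send_rows:
  fingers: [0.455,0.455,0.455,0.455,0.455,0.455]
  offset:
    - [0,0,-0.08]
    - [0,0,-0.16]
    - [0,0,-0.24]
    - [0,0,-0.32]
    - [0,0,-0.38]
    - [0,0,-0.38]
  twist:
    - [0,0,0]
    - [0,0,0]
    - [0,0,0]
    - [0,0,0]
    - [0,0,0]
    - [0,0,0]

```text
clock: 17.57
tcp_pos: [0.6228, 0.1679, 0.2356]
tcp_rot: [0.381, -3.118, 0.0]
contact_force: [0.2, -0.8, -2.3]
width: 0.0394
```

```bash
python3 - <<'E'
from shot import *
shot('w16',(200,130,360,330,3.8)) 
im=snapshot('scene');cv2.imwrite('pics/s16f.png',im);crop(cv2.convertScaleAbs(im,alpha=2.0,beta=-40),290,180,390,270,8,'pics/s16.png')
E
```

```text
17.5667 [0.6227993  0.16791997 0.23561607] [ 3.80595224e-01 -3.11758922e+00  2.09951231e-04] 0.03941586827412536 [ 0.20972987 -0.79676772 -2.34103447]
```

View pics/s16.png

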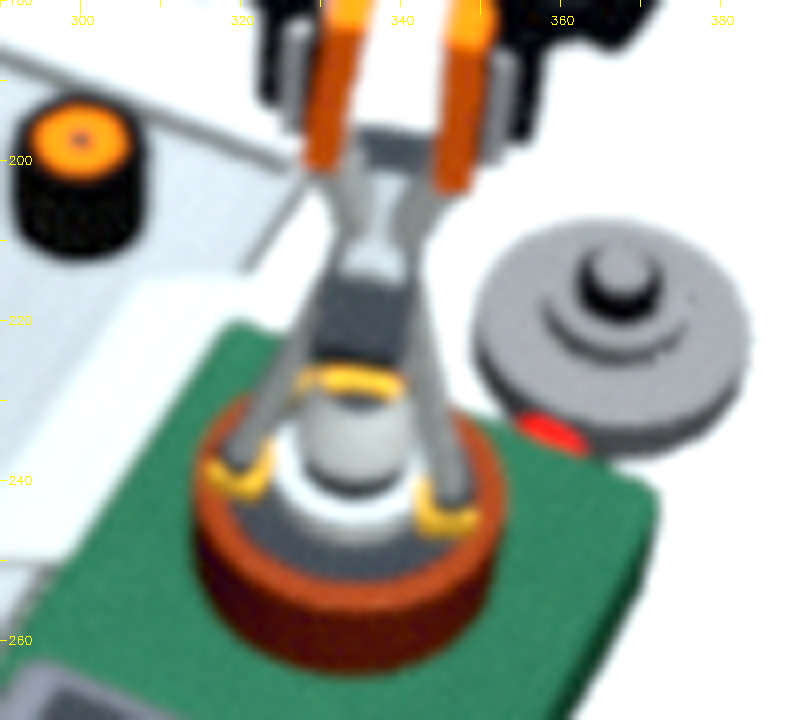

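View pics/w16c.png

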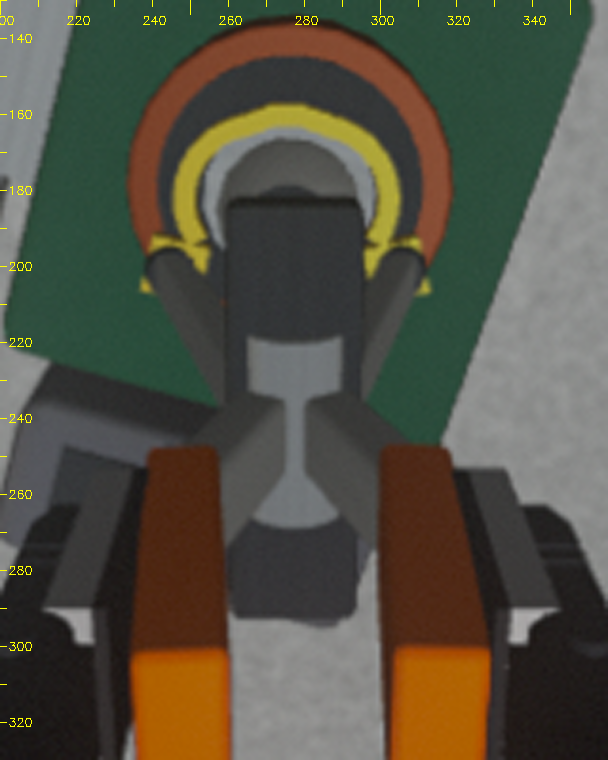

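>>> send_rows:
  fingers: [0.455,0.455,0.455,0.455]
  offset:
    - [0,0,-0.04]
    - [0,0,-0.08]
    - [0,0,-0.1]
    - [0,0,-0.1]
  twist:
    - [0,0,0]
    - [0,0,0]
    - [0,0,0]
    - [0,0,0]

```text
clock: 18.0
tcp_pos: [0.623, 0.1681, 0.2331]
tcp_rot: [0.381, -3.118, -0.0]
contact_force: [-0.0, 0.7, -1.3]
width: 0.0393
```

>>> send_rows:
  fingers: [0.455,0.455,0.455]
  offset:
    - [0,0,-0.04]
    - [0,0,-0.05]
    - [0,0,-0.05]
  twist:
    - [0,0,0]
    - [0,0,0]
    - [0,0,0]

```text
clock: 18.25
tcp_pos: [0.6233, 0.1682, 0.2321]
tcp_rot: [-0.381, 3.118, 0.0]
contact_force: [0.2, -0.4, 0.5]
width: 0.0394
```

>>> send_rows:
  fingers: [0.455,0.48,0.51,0.54,0.56,0.56,0.56]
  offset:
    - [0,0,-0.03]
    - [0.03,0.01,-0.04]
    - [0.07,0.02,-0.05]
    - [0.11,0.03,-0.06]
    - [0.13,0.03,-0.06]
    - [0.13,0.03,-0.06]
    - [0.13,0.03,-0.06]
  twist:
    - [0,0,0]
    - [0,0,0]
    - [0,0,0]
    - [0,0,0]
    - [0,0,0]
    - [0,0,0]
    - [0,0,0]

```text
clock: 18.83
tcp_pos: [0.6276, 0.1685, 0.2304]
tcp_rot: [-0.38, 3.117, -0.001]
contact_force: [0.1, -0.4, 4.0]
width: 0.0476
```

```bash
python3 - <<'E'
from shot import *
shot('w17',(200,130,360,330,3.8)) 
E
```

```text
18.8333 [0.62758244 0.16854609 0.23035965] [-3.79664070e-01  3.11732896e+00 -8.28196469e-04] 0.047600986297228545 [ 0.05647507 -0.44479702  3.9722368 ]
```

View pics/w17c.png

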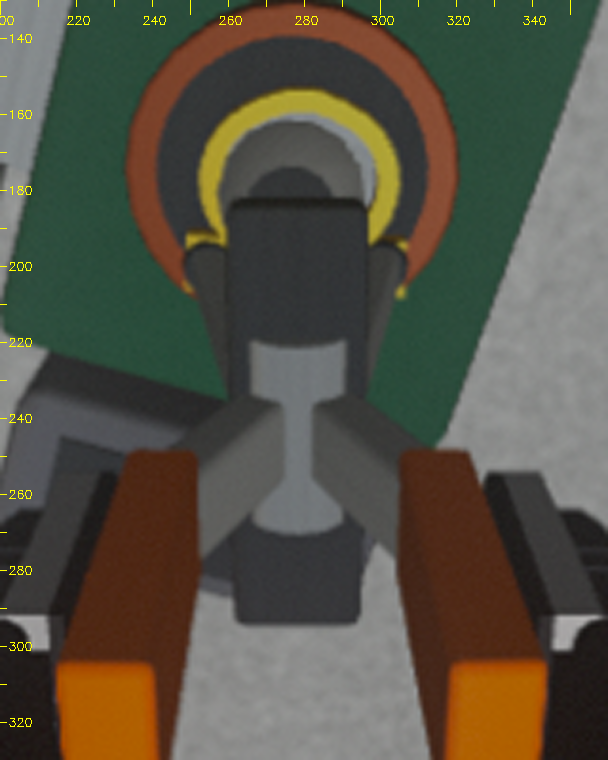

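>>> send_rows:
  fingers: [0.57,0.59,0.61,0.63,0.65,0.65,0.65]
  offset:
    - [0.02,-0.02,0]
    - [0.04,-0.03,0]
    - [0.06,-0.03,-0.01]
    - [0.09,-0.03,-0.02]
    - [0.11,-0.02,-0.02]
    - [0.11,-0.02,-0.02]
    - [0.11,-0.02,-0.02]
  twist:
    - [0,0,0]
    - [0,0,0]
    - [0,0,0]
    - [0,0,0]
    - [0,0,0]
    - [0,0,0]
    - [0,0,0]

```text
clock: 19.47
tcp_pos: [0.63, 0.1679, 0.2287]
tcp_rot: [0.38, -3.117, 0.001]
contact_force: [0.1, 0.8, 0.8]
width: 0.0553
```

```bash
python3 - <<'E'
from shot import *
shot('w18',(200,130,360,330,3.8)) 
im=snapshot('scene');cv2.imwrite('pics/s18f.png',im);crop(cv2.convertScaleAbs(im,alpha=2.0,beta=-40),290,180,390,270,8,'pics/s18.png')
E
```

```text
19.4667 [0.63002793 0.16790551 0.22867784] [ 3.80376216e-01 -3.11735670e+00  9.83095697e-04] 0.05525810297503013 [0.10389788 0.80061605 0.80669149]
```

View pics/w18c.png

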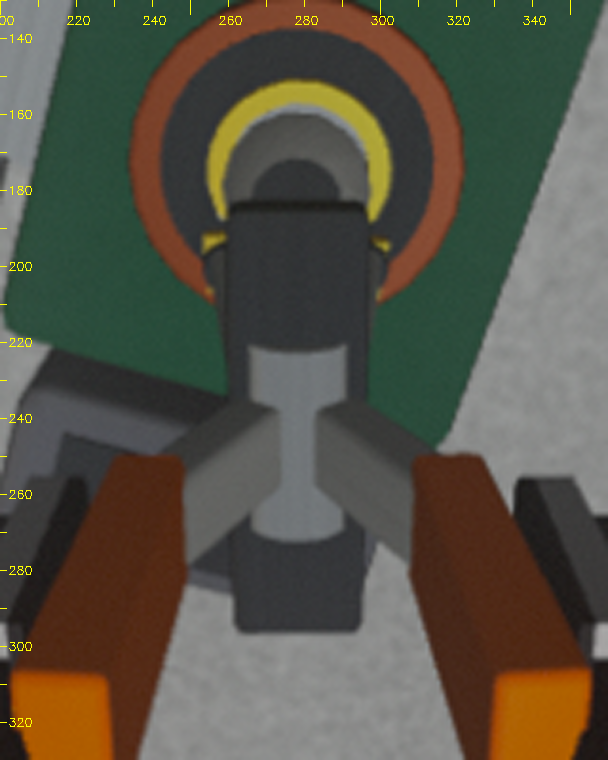

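View pics/s18.png

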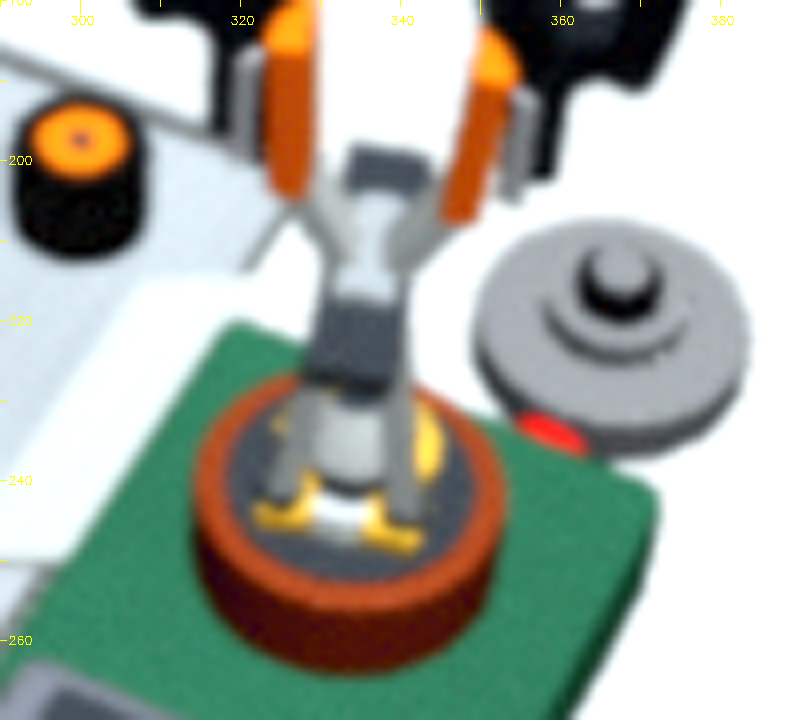

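>>> send_rows:
  fingers: [0.67,0.69,0.71,0.725,0.725,0.725]
  offset:
    - [0.01,0,0]
    - [0.03,0,0]
    - [0.04,0.01,0]
    - [0.05,0.01,0]
    - [0.05,0.01,0]
    - [0.05,0.01,0]
  twist:
    - [0,0,0]
    - [0,0,0]
    - [0,0,0]
    - [0,0,0]
    - [0,0,0]
    - [0,0,0]

```text
clock: 20.07
tcp_pos: [0.6317, 0.1687, 0.2292]
tcp_rot: [0.381, -3.118, -0.0]
contact_force: [-0.8, 0.8, -2.3]
width: 0.0618
```

```bash
python3 - <<'E'
from shot import *
shot('w19',(200,130,360,330,3.8)) 
im=snapshot('scene');cv2.imwrite('pics/s19f.png',im);crop(cv2.convertScaleAbs(im,alpha=2.0,beta=-40),290,180,390,270,8,'pics/s19.png')
E
```

```text
20.0667 [0.63166858 0.16866983 0.22915407] [ 3.80682591e-01 -3.11820633e+00 -1.29381115e-04] 0.061753565009908994 [-0.81298343  0.82198413 -2.2547391 ]
```

View pics/w19c.png

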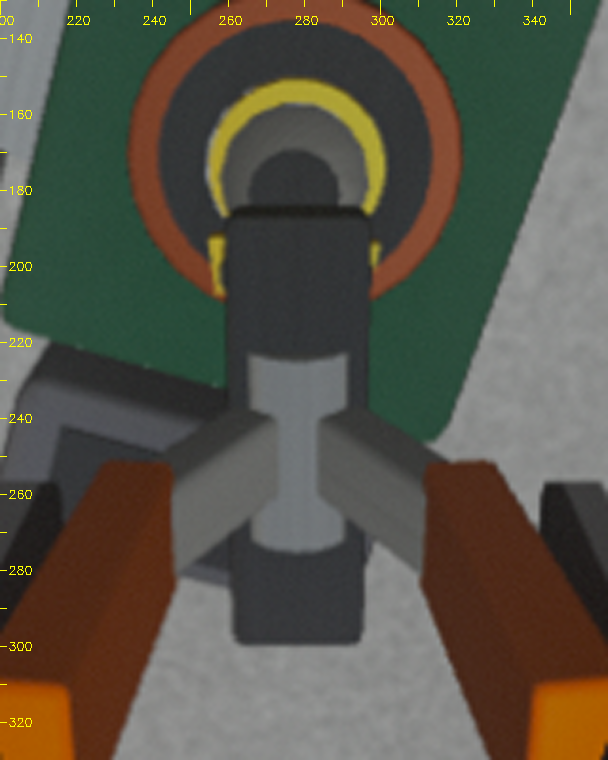

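View pics/s19.png

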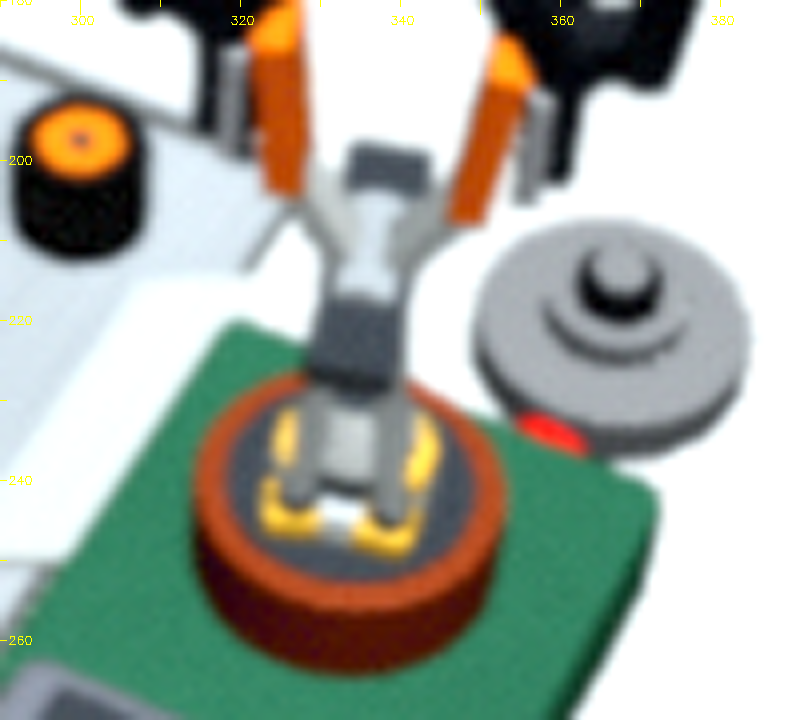

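>>> send_rows:
  fingers: [0.73,0.73,0.73,0.73,0.73,0.73,0.73,0.73]
  offset:
    - [0,0,0]
    - [0,0,0.06]
    - [0,0,0.12]
    - [0,0,0.2]
    - [0,0,0.3]
    - [0,0,0.4]
    - [0,0,0.5]
    - [0,0,0.5]
  twist:
    - [0,0,0]
    - [0,0,0]
    - [0,0,0]
    - [0,0,0]
    - [0,0,0]
    - [0,0,0]
    - [0,0,0]
    - [0,0,0]

```text
clock: 20.83
tcp_pos: [0.6321, 0.169, 0.2453]
tcp_rot: [-0.381, 3.117, 0.001]
contact_force: [-0.4, -0.1, -1.8]
width: 0.0624
```

```bash
python3 - <<'E'
from shot import *
shot('w20',(200,130,360,330,3.8)) 
im=snapshot('scene');cv2.imwrite('pics/s20f.png',im);crop(cv2.convertScaleAbs(im,alpha=2.0,beta=-40),290,180,390,270,8,'pics/s20.png')
E
```

```text
20.8333 [0.63206158 0.16896985 0.24528163] [-3.80550760e-01  3.11699946e+00  6.18737253e-04] 0.062368379673285394 [-0.37543859 -0.13155808 -1.80601076]
```

View pics/s20.png

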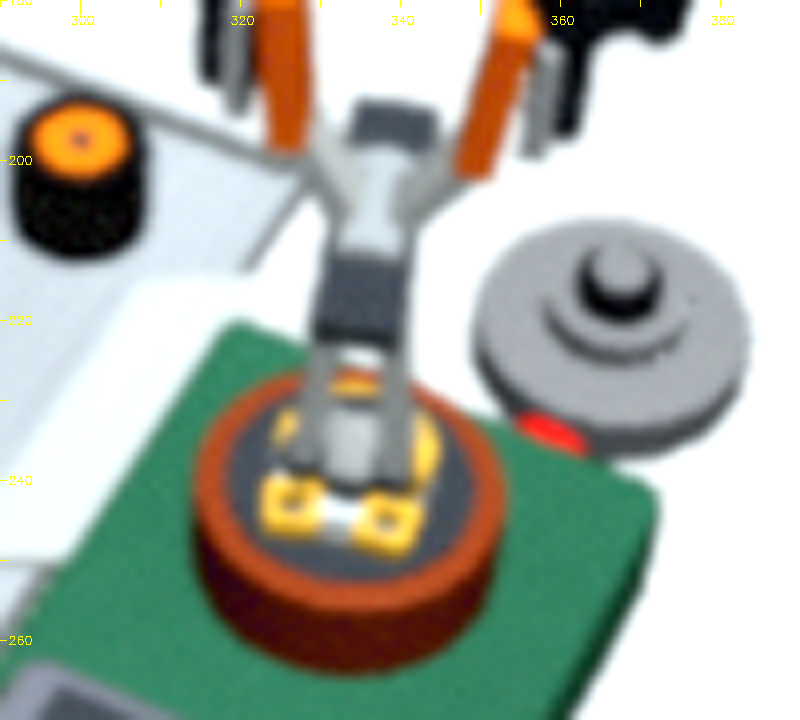

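>>> send_rows:
  fingers: [0.725,0.725,0.725,0.725,0.725,0.725,0.725,0.725]
  offset:
    - [0,0,0.6]
    - [0,0,1.3]
    - [0,0,2]
    - [-0.4,0.4,2.3]
    - [-1,1,2.3]
    - [-1.7,1.7,2.3]
    - [-2.4,2.4,2.3]
    - [-3.1,3.1,2.3]
  twist:
    - [0,0,0]
    - [0,0,0]
    - [0,0,0]
    - [0,0,-0.4]
    - [0,0,-0.9]
    - [0,0,-1.4]
    - [0,0,-1.9]
    - [0,0,-2.4]

```text
clock: 21.6
tcp_pos: [0.5376, 0.2623, 0.3132]
tcp_rot: [-0.018, -3.141, 0.0]
contact_force: [0.8, 0.1, -1.5]
width: 0.0621
```

>>> send_rows:
  fingers: [0.725,0.725,0.725,0.725,0.725,0.725,0.725,0.725]
  offset:
    - [-0.7,0.7,0]
    - [-1.4,1.4,0]
    - [-2,2.2,0]
    - [-2.5,2.7,0]
    - [-2.72,2.93,0]
    - [-2.72,2.93,0]
    - [-2.72,2.93,0]
    - [-2.72,2.93,0]
  twist:
    - [0,0,-0.5]
    - [0,0,-1]
    - [0,0,-1.5]
    - [0,0,-2]
    - [0,0,-2.47]
    - [0,0,-2.47]
    - [0,0,-2.47]
    - [0,0,-2.47]

```text
clock: 22.27
tcp_pos: [0.4582, 0.3484, 0.313]
tcp_rot: [0.419, 3.113, -0.001]
contact_force: [-0.3, 0.2, -1.5]
width: 0.0621
```

```bash
python3 - <<'E'
from shot import *
shot('w21',(180,120,380,340,3.4)) 
im=snapshot('scene');cv2.imwrite('pics/s21f.png',im);crop(im,290,150,500,270,3.7,'pics/s21.png')
E
```

```text
22.2667 [0.45819033 0.34841477 0.31297996] [ 4.19450206e-01  3.11314890e+00 -1.30703141e-03] 0.0620955215625151 [-0.31503916  0.16138574 -1.45472055]
```

View pics/w21c.png

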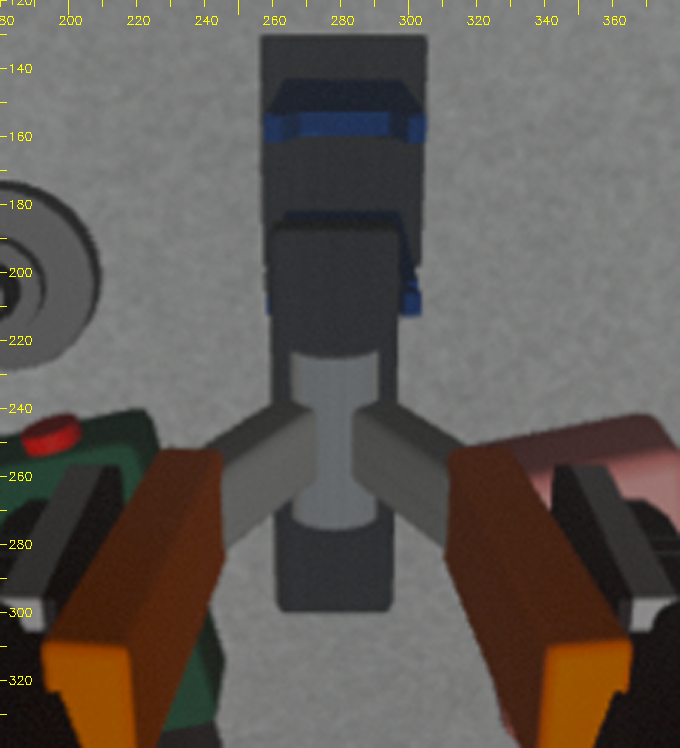

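View pics/s21.png

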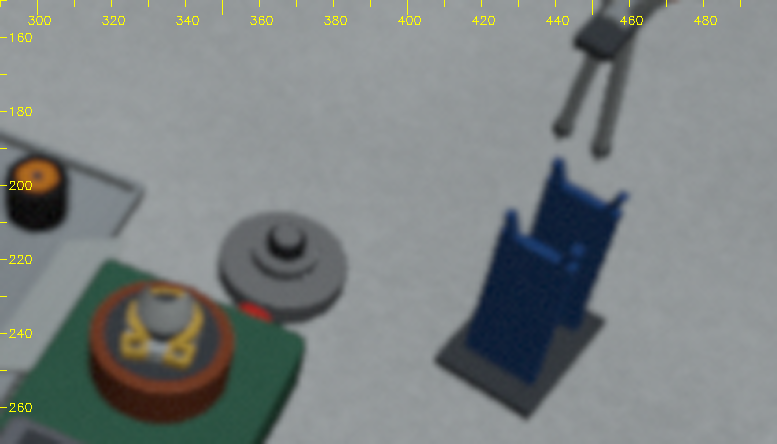

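```bash
python3 - <<'E'
from shot import *
np.set_printoptions(precision=4,suppress=True)
ce=load('w21');p,r=np.load('w21.npy');Rm=R.from_rotvec(r).as_matrix();print(camera_info('wrist')['mount'][:3,3])
W=lambda u,v,z:onz('wrist',(u,v),z,ce=ce)
T=lambda q:Rm.T@(q-p)
a,b=W(257.5,157,.133),W(305.5,157,.133);print('lips',T(a),T(b),T((a+b)/2),(a+b)/2)
print('far plate inner/outer edges at z.12 rows',T(W(281,152.5,.12)),T(W(281,160,.12)))
zt=p[2]-.1557+.130
for q in [(278,300),(278.2,186.5)]: print('bar',T(W(*q,zt)))
print('rest orig',T(np.array([.4582,.3493,.13])))
# w4 lips
ce=load('w4');p4,r4=np.load('w4.npy')
a,b=onz('wrist',(256,161),.133,ce=ce),onz('wrist',(308.5,161),.133,ce=ce);c,d=onz('wrist',(257.5,217),.133,ce=ce),onz('wrist',(307.5,217),.133,ce=ce)
print('w4 lips far',(a+b)/2,'near',(c+d)/2,'mid',(a+b+c+d)/4,np.linalg.norm(a-b))
E
```

```text
[ 0.0753 -0.0009 -0.1436]
lips [ 0.0323 -0.0232  0.18  ] [0.0323 0.0269 0.1799] [0.0323 0.0018 0.18  ] [0.4276 0.3586 0.133 ]
far plate inner/outer edges at z.12 rows [0.0354 0.0014 0.193 ] [0.0273 0.0014 0.193 ]
bar [-0.0373 -0.0016  0.0257]
bar [ 0.0363 -0.0013  0.0257]
rest orig [0.0003 0.001  0.183 ]
w4 lips far [0.4283 0.3584 0.133 ] near [0.4814 0.3437 0.133 ] mid [0.4549 0.351  0.133 ] 0.04893545824475192
```

>>> send_rows:
  fingers: [0.725,0.725,0.725,0.725,0.725,0.725,0.725,0.725]
  offset:
    - [-0.04,0.12,0]
    - [-0.04,0.12,-0.5]
    - [-0.04,0.12,-1]
    - [-0.04,0.12,-1.5]
    - [-0.04,0.12,-2]
    - [-0.04,0.12,-2.5]
    - [-0.04,0.12,-3]
    - [-0.04,0.12,-3]
  twist:
    - [0,0,0]
    - [0,0,0]
    - [0,0,0]
    - [0,0,0]
    - [0,0,0]
    - [0,0,0]
    - [0,0,0]
    - [0,0,0]

```text
clock: 23.03
tcp_pos: [0.4552, 0.3513, 0.2201]
tcp_rot: [-0.419, -3.109, 0.006]
contact_force: [-1.3, -0.3, -2.4]
width: 0.0621
```

```bash
python3 - <<'E'
from shot import *
shot('w22',(180,120,380,340,3.4)) 
im=snapshot('scene');cv2.imwrite('pics/s22f.png',im);crop(im,380,100,510,270,3.5,'pics/s22.png')
E
```

```text
23.0333 [0.45516819 0.35129946 0.22014116] [-0.41874708 -3.10924961  0.00643005] 0.06206406641114335 [-1.31465441 -0.31319643 -2.35615912]
```

View pics/w22c.png

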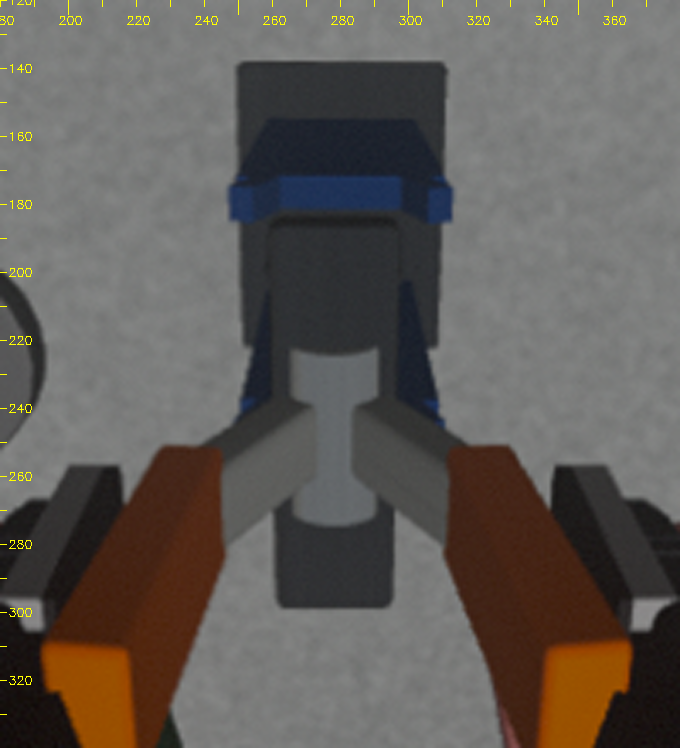

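View pics/s22.png

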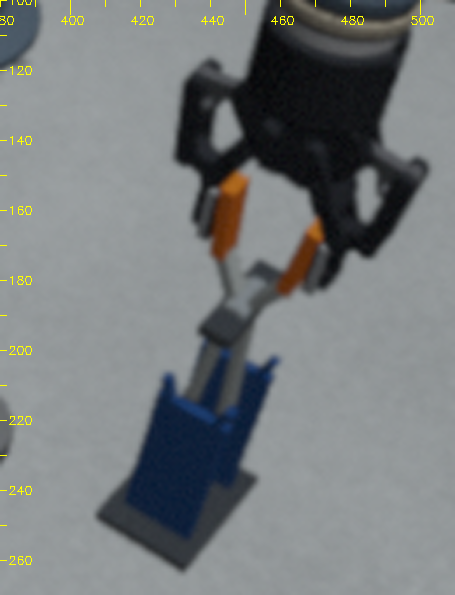

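>>> send_rows:
  fingers: [0.725,0.725,0.725,0.725,0.725,0.725,0.725,0.725]
  offset:
    - [0,0.03,-0.4]
    - [0,0.03,-0.8]
    - [0,0.03,-1.2]
    - [0,0.03,-1.5]
    - [0,0.03,-1.7]
    - [0,0.03,-1.8]
    - [0,0.03,-1.9]
    - [0,0.03,-1.9]
  twist:
    - [0,0,0]
    - [0,0,0]
    - [0,0,0]
    - [0,0,0]
    - [0,0,0]
    - [0,0,0]
    - [0,0,0]
    - [0,0,0]

```text
clock: 23.8
tcp_pos: [0.4558, 0.3541, 0.1658]
tcp_rot: [-0.418, -3.113, 0.0]
contact_force: [0.5, -1.3, -0.4]
width: 0.062
```

```bash
python3 - <<'E'
from shot import *
shot('w23',(180,120,380,340,3.4)) 
im=snapshot('scene');cv2.imwrite('pics/s23f.png',im);crop(im,380,100,510,270,3.5,'pics/s23.png')
E
```

```text
23.8 [0.45577468 0.35407661 0.16584621] [-4.17838654e-01 -3.11319131e+00  3.36985179e-04] 0.062018107341665664 [ 0.48265573 -1.25163671 -0.38014569]
```

View pics/w23c.png

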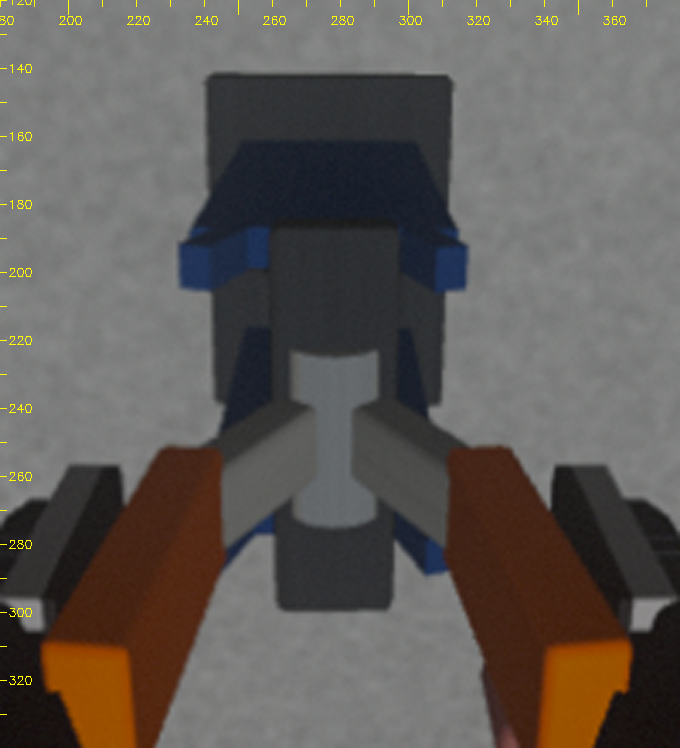

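View pics/s23.png

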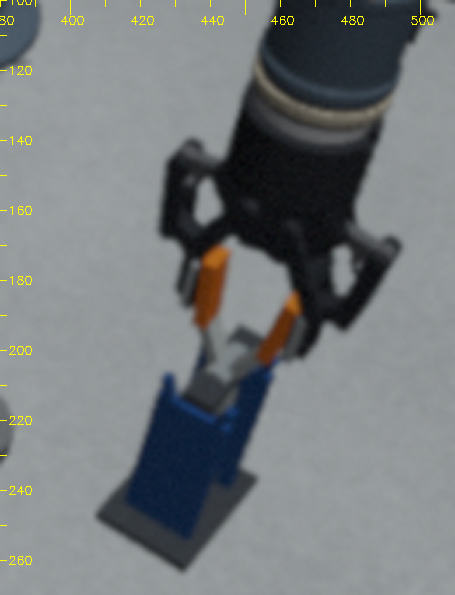

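>>> send_rows:
  fingers: [0.725,0.725,0.725,0.725,0.725,0.725,0.725]
  offset:
    - [-0.01,-0.06,0]
    - [-0.01,-0.06,-0.07]
    - [-0.01,-0.06,-0.14]
    - [-0.01,-0.06,-0.21]
    - [-0.01,-0.06,-0.28]
    - [-0.01,-0.06,-0.31]
    - [-0.01,-0.06,-0.31]
  twist:
    - [0,0,0]
    - [0,0,0]
    - [0,0,0]
    - [0,0,0]
    - [0,0,0]
    - [0,0,0]
    - [0,0,0]

```text
clock: 24.48
tcp_pos: [0.4555, 0.3521, 0.1566]
tcp_rot: [-0.418, -3.113, 0.001]
contact_force: [0.2, 0.1, -1.2]
width: 0.062
```

>>> send_rows:
  fingers: [0.725,0.725,0.725,0.725]
  offset:
    - [0,0,-0.03]
    - [0,0,-0.06]
    - [0,0,-0.09]
    - [0,0,-0.09]
  twist:
    - [0,0,0]
    - [0,0,0]
    - [0,0,0]
    - [0,0,0]

```text
clock: 24.82
tcp_pos: [0.4554, 0.3528, 0.1558]
tcp_rot: [0.417, 3.113, 0.0]
contact_force: [-3.3, -2.6, 7.3]
width: 0.062
```

>>> send_rows:
  fingers: [0.74,0.78,0.85,0.95,1,1,1,1]
  offset:
    - [0,0,0.02]
    - [0,0,0.02]
    - [0,0,0.02]
    - [0,0,0.02]
    - [0,0,0.02]
    - [0,0,0.02]
    - [0,0,0.02]
    - [0,0,0.02]
  twist:
    - [0,0,0]
    - [0,0,0]
    - [0,0,0]
    - [0,0,0]
    - [0,0,0]
    - [0,0,0]
    - [0,0,0]
    - [0,0,0]

```text
clock: 25.48
tcp_pos: [0.4557, 0.3523, 0.1549]
tcp_rot: [0.418, 3.114, 0.0]
contact_force: [0.3, 0.1, -0.3]
width: 0.0852
```

```bash
python3 - <<'E'
from shot import *
shot('w24',(180,120,380,340,3.4)) 
im=snapshot('scene');cv2.imwrite('pics/s24f.png',im);crop(im,380,100,510,270,3.5,'pics/s24.png')
E
```

```text
25.4833 [0.45565531 0.35231853 0.15487671] [4.18196239e-01 3.11361168e+00 3.05088497e-04] 0.08519563928510353 [ 0.310567    0.0765411  -0.28960347]
```

View pics/w24c.png

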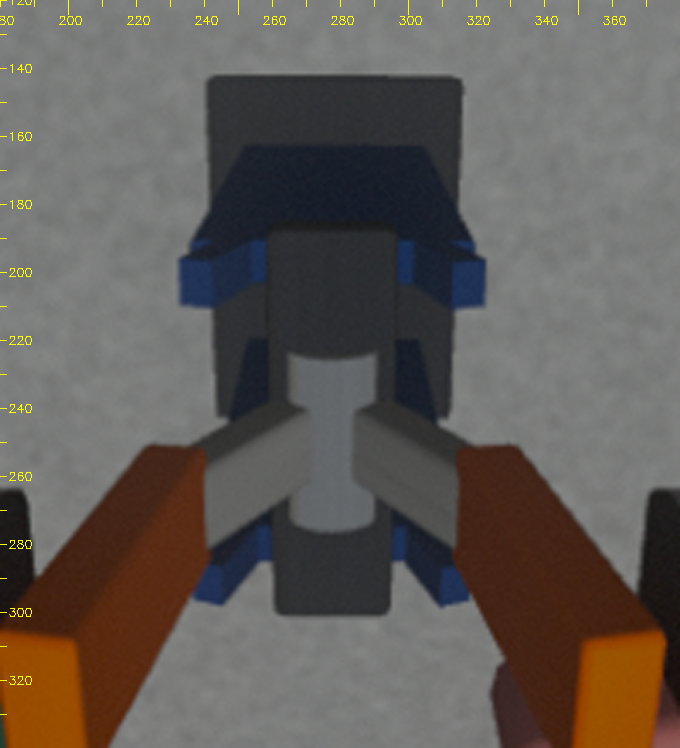

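View pics/s24.png

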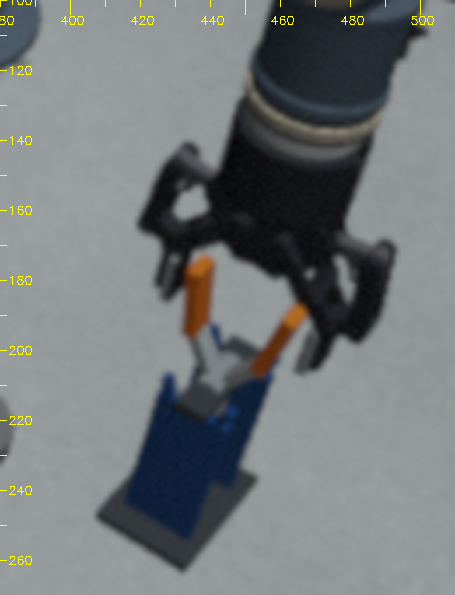

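>>> send_rows:
  fingers: [1,1,1,1,1,1,1,1]
  offset:
    - [0,0,0.4]
    - [0,0,1]
    - [0,0,1.7]
    - [0,0,2.5]
    - [0,0,3.3]
    - [0,0,4]
    - [0,0,4.6]
    - [0,0,5]
  twist:
    - [0,0,0]
    - [0,0,0]
    - [0,0,0]
    - [0,0,0]
    - [0,0,0]
    - [0,0,0]
    - [0,0,0]
    - [0,0,0]

```text
clock: 26.25
tcp_pos: [0.4558, 0.3531, 0.308]
tcp_rot: [0.417, 3.111, 0.004]
contact_force: [0.3, -0.2, -1.2]
width: 0.0857
```

>>> send_rows:
  fingers: [1,1,1,1,1,1,1,1]
  offset:
    - [0.4,-1.2,0.2]
    - [0.8,-2.4,0.2]
    - [1.2,-3.6,0.2]
    - [1.6,-4.8,0.2]
    - [2,-6,0.2]
    - [2.4,-7.2,0.2]
    - [2.8,-8.4,0.2]
    - [3,-9.6,0.2]
  twist:
    - [0,0,-0.8]
    - [0,0,-1.6]
    - [0,0,-2.4]
    - [0,0,-3.2]
    - [0,0,-4]
    - [0,0,-4.8]
    - [0,0,-5.6]
    - [0,0,-6.4]

```text
clock: 26.92
tcp_pos: [0.5463, 0.0622, 0.3112]
tcp_rot: [1.425, 2.799, 0.001]
contact_force: [0.2, 0.2, -0.7]
width: 0.0851
```

```bash
python3 - <<'E'
from shot import *
shot('w25') 
im=snapshot('top');cv2.imwrite('pics/t25.png',im)
im=snapshot('scene');crop(im,200,150,500,290,2.6,'pics/s25.png')
print(ctrl.get_state()['joints'])
E
```

```text
26.9167 [0.54629215 0.06221343 0.31120736] [1.42507690e+00 2.79929525e+00 8.52365043e-04] 0.08511170129778307 [ 0.24014453  0.22831702 -0.68372293]
[ 0.29732264  0.2536662  -0.59008062  1.70132606  0.14937289  1.23258993
  0.29886327]
```

View pics/w25.png

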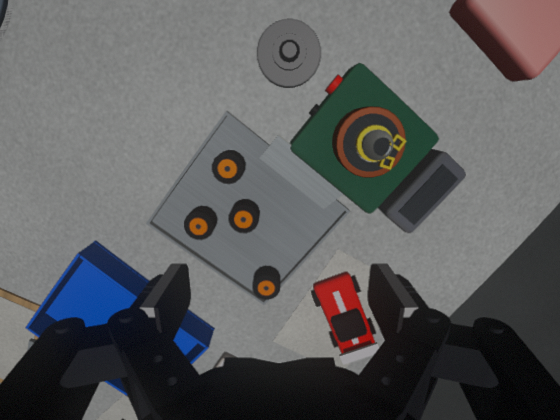

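View pics/t25.png

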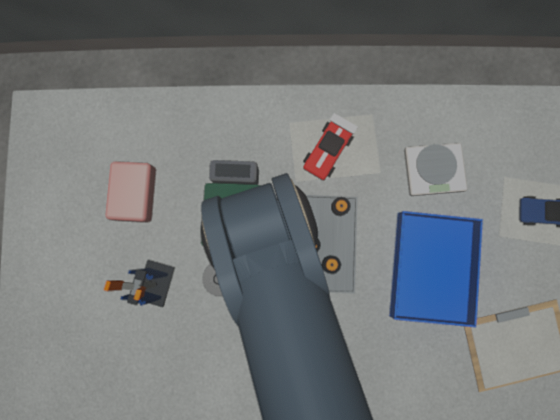

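View pics/s25.png

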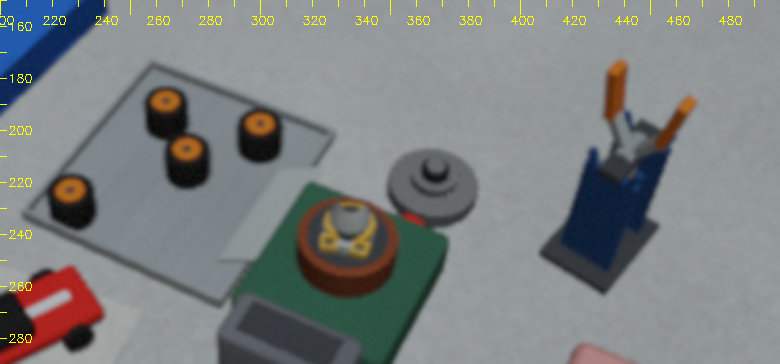

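```bash
python3 - <<'E'
from shot import *
np.set_printoptions(precision=4,suppress=True)
ce=load('w25')
for q in [(227.5,168.5),(243,217),(199,226),(266,288)]: print(q,onz('wrist',q,.037,ce=ce))
for q in [(341,206),(331.5,264.7)]: print('top',onz('top',q,.037))
for q in [(264.5,189),(273,205.5),(299.5,197.5),(226.5,223)]: print('scene',onz('scene',(q[0]-1,q[1]-.5),.037))
print('tray corners',[onz('wrist',q,.012,ce=ce)[:2] for q in [(227,111),(150,221),(266,301),(347,208)]])
t=cv2.imread('pics/w25.png');crop(t,140,100,360,310,3,'pics/w25c.png')
E
```

```text
(227.5, 168.5) [0.4871 0.0236 0.037 ]
(243, 217) [ 0.5433 -0.0217  0.037 ]
(199, 226) [ 0.4994 -0.0706  0.037 ]
(266, 288) [ 0.6366 -0.0969  0.037 ]
top [ 0.6345 -0.0945  0.037 ]
top [ 0.4979 -0.07    0.037 ]
scene [ 0.4978 -0.0688  0.037 ]
scene [ 0.5384 -0.0237  0.037 ]
scene [0.4863 0.0227 0.037 ]
scene [ 0.6356 -0.0966  0.037 ]
tray corners [array([0.4416, 0.084 ]), array([ 0.4334, -0.1201]), array([ 0.659 , -0.1302]), array([0.6641, 0.0732])]
```

View pics/w25c.png

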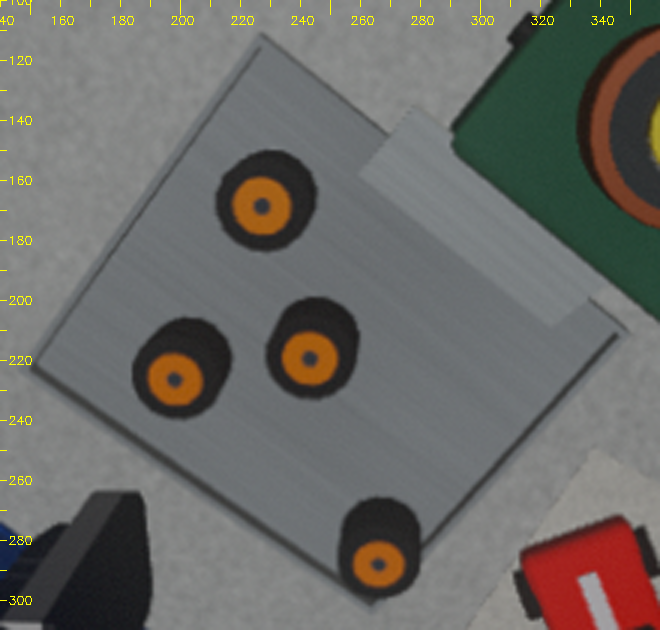

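>>> send_rows:
  fingers: [1,1,1,1,1,1,1,1]
  offset:
    - [-0.4,-0.3,-0.5]
    - [-0.8,-0.6,-1.3]
    - [-1.2,-0.9,-2.1]
    - [-1.6,-1.2,-2.9]
    - [-1.97,-1.3,-3.7]
    - [-1.97,-1.3,-4.5]
    - [-1.97,-1.3,-5.3]
    - [-1.97,-1.3,-6]
  twist:
    - [0,0,-0.8]
    - [0,0,-1.6]
    - [0,0,-2.4]
    - [0,0,-3.2]
    - [0,0,-4]
    - [0,0,-4.8]
    - [0,0,-5.6]
    - [0,0,-6]

```text
clock: 27.73
tcp_pos: [0.4858, 0.0268, 0.13]
tcp_rot: [-2.216, -2.226, -0.0]
contact_force: [0.6, -0.1, -0.2]
width: 0.0852
```

>>> send_rows:
  fingers: [1,1,1,1,1,1,1,1]
  offset:
    - [0,0,-0.4]
    - [0,0,-1]
    - [0,0,-1.7]
    - [0,0,-2.4]
    - [0,0,-3]
    - [0,0,-3.4]
    - [0,0,-3.4]
    - [0,0,-3.4]
  twist:
    - [0,0,0]
    - [0,0,0]
    - [0,0,0]
    - [0,0,0]
    - [0,0,0]
    - [0,0,0]
    - [0,0,0]
    - [0,0,0]

```text
clock: 28.4
tcp_pos: [0.4862, 0.0267, 0.0288]
tcp_rot: [-2.212, -2.229, 0.0]
contact_force: [0.1, 0.8, 0.7]
width: 0.0855
```

```bash
python3 - <<'E'
from shot import *
shot('w26') 
E
```

```text
28.4 [0.48623982 0.02669388 0.02883865] [-2.21206694e+00 -2.22899716e+00  2.25031157e-05] 0.0855060406888492 [0.07854129 0.79722113 0.71976458]
```

View pics/w26.png

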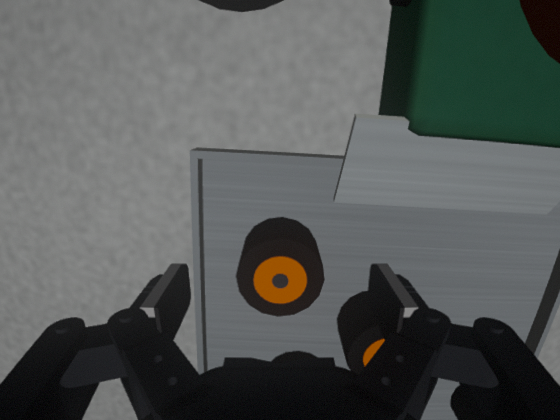

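>>> send_rows:
  fingers: [1,1,0.6,0.4,0.3,0.3,0.3,0.3]
  offset:
    - [0.03,-0.1,-0.2]
    - [0.03,-0.1,-0.43]
    - [0.03,-0.1,-0.43]
    - [0.03,-0.1,-0.43]
    - [0.03,-0.1,-0.43]
    - [0.03,-0.1,-0.43]
    - [0.03,-0.1,-0.43]
    - [0.03,-0.1,-0.43]
  twist:
    - [0,0,0]
    - [0,0,0]
    - [0,0,0]
    - [0,0,0]
    - [0,0,0]
    - [0,0,0]
    - [0,0,0]
    - [0,0,0]
  grip_force: 30

```text
clock: 29.12
tcp_pos: [0.4877, 0.0224, 0.0164]
tcp_rot: [2.215, 2.227, 0.001]
contact_force: [-0.0, -0.8, 3.4]
width: 0.0431
```

>>> send_rows:
  fingers: [0.3,0.3,0.3,0.3,0.3,0.3,0.3,0.3]
  offset:
    - [0,0,0]
    - [0,0,0.4]
    - [0,0,1]
    - [0,0,1.7]
    - [0,0,2.4]
    - [0,0,3]
    - [0,-0.4,3.2]
    - [0,-0.9,3.2]
  twist:
    - [0,0,0]
    - [0,0,0]
    - [0,0,0]
    - [0,0,0]
    - [0,0,0]
    - [0,0,0]
    - [0,0,0]
    - [0,0,0]

```text
clock: 29.78
tcp_pos: [0.4886, -0.0037, 0.1138]
tcp_rot: [2.211, 2.228, 0.005]
contact_force: [-1.1, -0.4, -0.8]
width: 0.0432
```

```bash
python3 - <<'E'
from shot import *
shot('w27') 
E
```

```text
29.7833 [ 0.48864903 -0.0037094   0.11384072] [2.21066248 2.22840531 0.00521432] 0.04319205830100944 [-1.11394674 -0.37217116 -0.75422208]
```

View pics/w27.png

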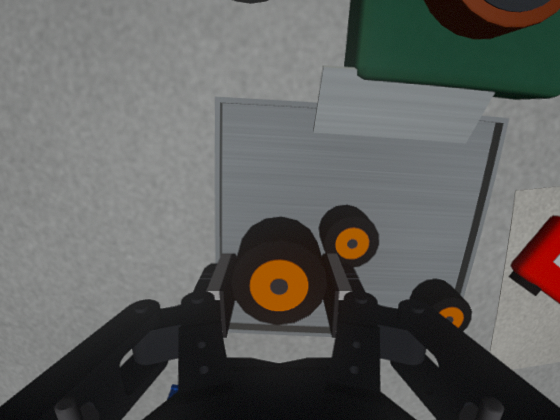

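>>> send_rows:
  fingers: [0.3,0.3,0.3,0.3,0.3,0.3,0.3,0.3]
  offset:
    - [-0.2,-1.2,0]
    - [-0.4,-2.4,0]
    - [-0.6,-3.6,0]
    - [-0.8,-4.8,0]
    - [-1,-6,0]
    - [-1.2,-7.2,0]
    - [-1.4,-8.4,0]
    - [-1.4,-9,0]
  twist:
    - [0,0,0]
    - [0,0,0]
    - [0,0,0]
    - [0,0,0]
    - [0,0,0]
    - [0,0,0]
    - [0,0,0]
    - [0,0,0]

```text
clock: 30.5
tcp_pos: [0.4429, -0.2796, 0.1113]
tcp_rot: [-2.223, -2.22, 0.004]
contact_force: [0.2, -0.5, -0.4]
width: 0.0428
```

>>> send_rows:
  fingers: [0.3,0.3,0.3,0.3,0.3,0.3,0.7,0.8]
  offset:
    - [0,0,-0.5]
    - [0,0,-1.2]
    - [0,0,-1.9]
    - [0,0,-2.6]
    - [0,0,-3]
    - [0,0,-3]
    - [0,0,-3]
    - [0,0,-3]
  twist:
    - [0,0,0]
    - [0,0,0]
    - [0,0,0]
    - [0,0,0]
    - [0,0,0]
    - [0,0,0]
    - [0,0,0]
    - [0,0,0]

```text
clock: 31.17
tcp_pos: [0.4463, -0.2749, 0.0228]
tcp_rot: [2.214, 2.226, 0.001]
contact_force: [-0.3, -0.1, -0.6]
width: 0.0661
```

>>> send_rows:
  fingers: [0.8,0.8,0.8,0.9,1,1,1,1]
  offset:
    - [0,0,0]
    - [0,0,0.6]
    - [0,0,1.4]
    - [0,0,2.2]
    - [0,0,3]
    - [0.3,1,3.3]
    - [0.6,2.2,3.3]
    - [0.9,3.4,3.3]
  twist:
    - [0,0,0]
    - [0,0,0]
    - [0,0,0]
    - [0,0,0]
    - [0,0,0]
    - [0,0,0]
    - [0,0,0]
    - [0,0,0]

```text
clock: 31.83
tcp_pos: [0.4737, -0.1728, 0.1234]
tcp_rot: [2.216, 2.22, 0.003]
contact_force: [0.7, 0.5, 0.5]
width: 0.0856
```

```bash
python3 - <<'E'
from shot import *
shot('w28') 
cv2.imwrite('pics/t28.png',snapshot('top'))
E
```

```text
31.8333 [ 0.47366549 -0.17281063  0.12335439] [2.21583262 2.22016879 0.0027789 ] 0.08559621091672438 [0.69790335 0.51524645 0.53025076]
```

View pics/w28.png

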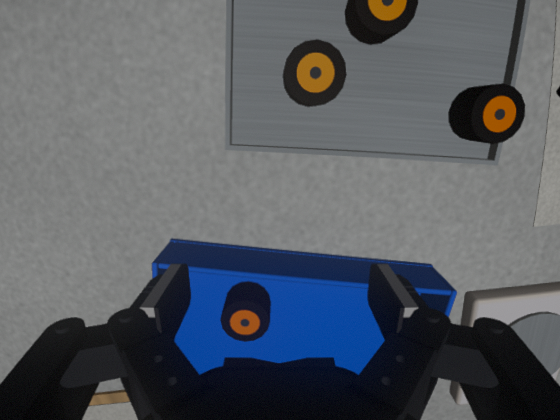

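View pics/t28.png

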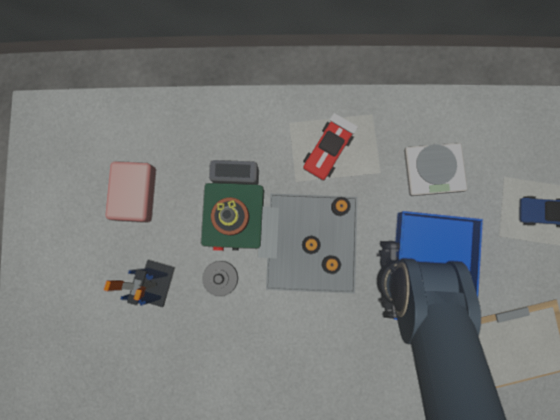

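>>> send_rows:
  fingers: [1,1,1,1,1,1,1,1]
  offset:
    - [0.3,1,0]
    - [0.6,2,0]
    - [0.85,3,-0.2]
    - [0.85,3.4,-0.8]
    - [0.85,3.4,-1.6]
    - [0.85,3.4,-2.4]
    - [0.85,3.4,-3.1]
    - [0.85,3.4,-3.5]
  twist:
    - [0,0,0]
    - [0,0,0]
    - [0,0,0]
    - [0,0,0]
    - [0,0,0]
    - [0,0,0]
    - [0,0,0]
    - [0,0,0]

```text
clock: 32.6
tcp_pos: [0.4972, -0.071, 0.0148]
tcp_rot: [-2.215, -2.227, 0.002]
contact_force: [-0.5, -0.4, 0.7]
width: 0.0854
```

>>> send_rows:
  fingers: [1,0.6,0.4,0.3,0.3,0.3,0.3,0.3]
  offset:
    - [0,0,0]
    - [0,0,0]
    - [0,0,0]
    - [0,0,0]
    - [0,0,0]
    - [0,0,0]
    - [0,0,0]
    - [0,0,0]
  twist:
    - [0,0,0]
    - [0,0,0]
    - [0,0,0]
    - [0,0,0]
    - [0,0,0]
    - [0,0,0]
    - [0,0,0]
    - [0,0,0]

```text
clock: 33.27
tcp_pos: [0.4989, -0.071, 0.0175]
tcp_rot: [2.214, 2.225, 0.002]
contact_force: [-1.4, -0.1, 5.5]
width: 0.0431
```

>>> send_rows:
  fingers: [0.3,0.3,0.3,0.3,0.3,0.3,0.3,0.3]
  offset:
    - [0,0,0.5]
    - [0,0,1.2]
    - [0,0,1.9]
    - [0,0,2.6]
    - [0,-0.3,3.2]
    - [0.1,-1.2,3.2]
    - [0.3,-2.2,3.2]
    - [0.5,-3.2,3.2]
  twist:
    - [0,0,0]
    - [0,0,0]
    - [0,0,0]
    - [0,0,0]
    - [0,0,0]
    - [0,0,0]
    - [0,0,0]
    - [0,0,0]

```text
clock: 33.93
tcp_pos: [0.5133, -0.1677, 0.1134]
tcp_rot: [2.212, 2.227, 0.001]
contact_force: [-0.2, -0.7, -0.0]
width: 0.0432
```

>>> send_rows:
  fingers: [0.3,0.3,0.3,0.3,0.3,0.3,0.3,0.3]
  offset:
    - [0.3,-1,0]
    - [0.6,-2,0]
    - [0.9,-3,0]
    - [1.05,-3.95,0]
    - [1.05,-3.95,-0.6]
    - [1.05,-3.95,-1.4]
    - [1.05,-3.95,-2.2]
    - [1.05,-3.95,-2.85]
  twist:
    - [0,0,0]
    - [0,0,0]
    - [0,0,0]
    - [0,0,0]
    - [0,0,0]
    - [0,0,0]
    - [0,0,0]
    - [0,0,0]

```text
clock: 34.6
tcp_pos: [0.5439, -0.2855, 0.0256]
tcp_rot: [-2.216, -2.226, -0.0]
contact_force: [0.2, 0.4, -0.4]
width: 0.0428
```

>>> send_rows:
  fingers: [0.3,0.7,0.75,0.75,0.75,0.75,0.75,0.9]
  offset:
    - [0,0,0]
    - [0,0,0]
    - [0,0,0]
    - [0,0,0.3]
    - [0,0,1]
    - [0,0,1.8]
    - [0,0,2.6]
    - [0,0.4,3.2]
  twist:
    - [0,0,0]
    - [0,0,0]
    - [0,0,0]
    - [0,0,0]
    - [0,0,0]
    - [0,0,0]
    - [0,0,0]
    - [0,0,0]

```text
clock: 35.27
tcp_pos: [0.5455, -0.2765, 0.127]
tcp_rot: [2.215, 2.218, 0.001]
contact_force: [0.3, -0.6, -0.5]
width: 0.0744
```

>>> send_rows:
  fingers: [1,1,1,1,1,1,1,1]
  offset:
    - [0,1.2,0]
    - [0,2.4,0]
    - [0,3.6,0]
    - [0,4.8,0]
    - [0,6,0]
    - [0,7.2,0]
    - [-0.05,8.4,0]
    - [-0.05,8.4,-0.4]
  twist:
    - [0,0,0]
    - [0,0,0]
    - [0,0,0]
    - [0,0,0]
    - [0,0,0]
    - [0,0,0]
    - [0,0,0]
    - [0,0,0]

```text
clock: 35.93
tcp_pos: [0.5454, -0.0115, 0.1153]
tcp_rot: [2.2, 2.238, 0.015]
contact_force: [0.6, 0.4, 0.2]
width: 0.0854
```

```bash
python3 - <<'E'
from shot import *
shot('w29') 
E
```

```text
35.9333 [ 0.54535053 -0.01151957  0.11526341] [2.19961494 2.2378761  0.01544412] 0.08537712937835117 [0.63166102 0.41588555 0.1796755 ]
```

View pics/w29.png

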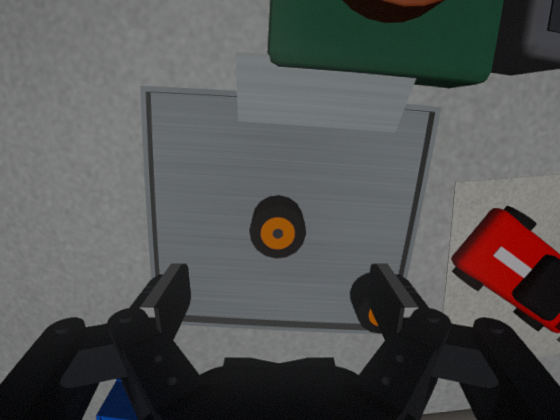

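>>> send_rows:
  fingers: [1,1,1,1,1,0.6,0.4,0.3]
  offset:
    - [0,0,-0.5]
    - [0,0,-1.2]
    - [0,0,-2]
    - [0,0,-2.7]
    - [0,0,-3.05]
    - [0,0,-3.05]
    - [0,0,-3.05]
    - [0,0,-3.05]
  twist:
    - [0,0,0]
    - [0,0,0]
    - [0,0,0]
    - [0,0,0]
    - [0,0,0]
    - [0,0,0]
    - [0,0,0]
    - [0,0,0]

```text
clock: 36.65
tcp_pos: [0.5442, -0.0215, 0.0205]
tcp_rot: [2.215, 2.225, 0.003]
contact_force: [-0.4, 0.6, -0.2]
width: 0.0514
```

>>> send_rows:
  fingers: [0.3,0.3,0.3,0.3,0.3,0.3,0.3,0.3]
  offset:
    - [0,0,0]
    - [0,0,0]
    - [0,0,0]
    - [0,0,0.5]
    - [0,0,1.2]
    - [0,0,2]
    - [0,0,2.7]
    - [0,-0.2,3.2]
  twist:
    - [0,0,0]
    - [0,0,0]
    - [0,0,0]
    - [0,0,0]
    - [0,0,0]
    - [0,0,0]
    - [0,0,0]
    - [0,0,0]

```text
clock: 37.32
tcp_pos: [0.5439, -0.0258, 0.1177]
tcp_rot: [2.212, 2.228, 0.005]
contact_force: [0.2, -0.0, -1.1]
width: 0.0428
```

>>> send_rows:
  fingers: [0.3,0.3,0.3,0.3,0.3,0.3,0.3,0.3]
  offset:
    - [-0.4,-1.2,0]
    - [-0.8,-2.4,0]
    - [-1.2,-3.6,0]
    - [-1.6,-4.8,0]
    - [-2,-6,0]
    - [-2.4,-7.2,0]
    - [-2.8,-8.4,0]
    - [-3.2,-9.6,0]
  twist:
    - [0,0,0]
    - [0,0,0]
    - [0,0,0]
    - [0,0,0]
    - [0,0,0]
    - [0,0,0]
    - [0,0,0]
    - [0,0,0]

```text
clock: 37.98
tcp_pos: [0.4461, -0.317, 0.1158]
tcp_rot: [2.215, 2.226, 0.0]
contact_force: [1.5, 0.2, 0.1]
width: 0.0426
```

>>> send_rows:
  fingers: [0.3,0.3,0.3,0.3,0.3,0.3,0.3,0.3]
  offset:
    - [-0.4,-1.13,0]
    - [-0.4,-1.13,0]
    - [-0.4,-1.13,-0.5]
    - [-0.4,-1.13,-1.2]
    - [-0.4,-1.13,-1.9]
    - [-0.4,-1.13,-2.6]
    - [-0.4,-1.13,-3]
    - [-0.4,-1.13,-3]
  twist:
    - [0,0,0]
    - [0,0,0]
    - [0,0,0]
    - [0,0,0]
    - [0,0,0]
    - [0,0,0]
    - [0,0,0]
    - [0,0,0]

```text
clock: 38.65
tcp_pos: [0.4341, -0.3483, 0.0233]
tcp_rot: [-2.213, -2.225, 0.0]
contact_force: [0.3, -0.5, 0.3]
width: 0.0432
```

>>> send_rows:
  fingers: [0.7,0.75,0.75,0.75,0.75,0.75,0.75,0.9]
  offset:
    - [0,0,0]
    - [0,0,0]
    - [0,0,0]
    - [0,0,0.5]
    - [0,0,1.3]
    - [0,0,2.1]
    - [0,0,2.9]
    - [0.3,0.6,3.3]
  twist:
    - [0,0,0]
    - [0,0,0]
    - [0,0,0]
    - [0,0,0]
    - [0,0,0]
    - [0,0,0]
    - [0,0,0]
    - [0,0,0]

```text
clock: 39.32
tcp_pos: [0.4434, -0.336, 0.1279]
tcp_rot: [2.218, 2.215, -0.003]
contact_force: [0.6, -1.1, 0.2]
width: 0.0745
```

>>> send_rows:
  fingers: [1,1,1,1,1,1,1,1]
  offset:
    - [0.7,0.8,0]
    - [1.4,1.7,0]
    - [2.1,2.6,0]
    - [2.8,3.5,0]
    - [3.5,4.4,0]
    - [4.2,5.3,0]
    - [4.9,6.2,0]
    - [5.6,7,0]
  twist:
    - [0,0,0]
    - [0,0,0]
    - [0,0,0]
    - [0,0,0]
    - [0,0,0]
    - [0,0,0]
    - [0,0,0]
    - [0,0,0]

```text
clock: 39.98
tcp_pos: [0.6131, -0.119, 0.1253]
tcp_rot: [2.214, 2.227, 0.002]
contact_force: [0.3, -0.4, 0.8]
width: 0.0855
```

>>> send_rows:
  fingers: [1,1,1,1,1,1,1,1]
  offset:
    - [0.8,0.86,0]
    - [0.8,0.86,0]
    - [0.8,0.86,-0.4]
    - [0.8,0.86,-1]
    - [0.8,0.86,-1.6]
    - [0.8,0.86,-2]
    - [0.8,0.86,-2]
    - [0.8,0.86,-2]
  twist:
    - [0,0,0]
    - [0,0,0]
    - [0,0,0]
    - [0,0,0]
    - [0,0,0]
    - [0,0,0]
    - [0,0,0]
    - [0,0,0]

```text
clock: 40.65
tcp_pos: [0.6351, -0.0963, 0.0634]
tcp_rot: [-2.216, -2.225, 0.002]
contact_force: [0.7, -0.3, 0.4]
width: 0.0854
```

```bash
python3 - <<'E'
from shot import *
shot('w30') 
E
```

```text
40.65 [ 0.63513525 -0.09630032  0.06344439] [-2.21640783e+00 -2.22531672e+00  1.79860581e-03] 0.0854021735774011 [ 0.73432894 -0.28216757  0.44083948]
```

View pics/w30.png

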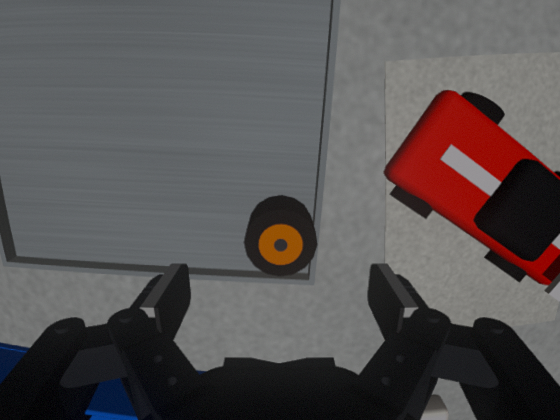

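>>> send_rows:
  fingers: [1,1,1,0.7,0.5,0.4,0.3,0.3]
  offset:
    - [0,0,-0.5]
    - [0,0,-1.1]
    - [0,0,-1.43]
    - [0,0,-1.43]
    - [0,0,-1.43]
    - [0,0,-1.43]
    - [0,0,-1.43]
    - [0,0,-1.43]
  twist:
    - [0,0,0]
    - [0,0,0]
    - [0,0,0]
    - [0,0,0]
    - [0,0,0]
    - [0,0,0]
    - [0,0,0]
    - [0,0,0]

```text
clock: 41.37
tcp_pos: [0.6362, -0.0954, 0.0226]
tcp_rot: [2.215, 2.226, 0.0]
contact_force: [-2.9, -0.3, 5.0]
width: 0.0428
```

>>> send_rows:
  fingers: [0.3,0.3,0.3,0.3,0.3,0.3,0.3,0.3]
  offset:
    - [0,0,0]
    - [0,0,0.1]
    - [0,0,0.5]
    - [0,0,1.1]
    - [0,0,1.8]
    - [0,0,2.5]
    - [0,0,3.2]
    - [-0.2,-0.2,3.3]
  twist:
    - [0,0,0]
    - [0,0,0]
    - [0,0,0]
    - [0,0,0]
    - [0,0,0]
    - [0,0,0]
    - [0,0,0]
    - [0,0,0]

```text
clock: 42.03
tcp_pos: [0.6338, -0.0995, 0.1254]
tcp_rot: [2.208, 2.225, 0.012]
contact_force: [1.3, 0.1, -0.2]
width: 0.0429
```

>>> send_rows:
  fingers: [0.3,0.3,0.3,0.3,0.3,0.3,0.3,0.3]
  offset:
    - [-0.4,-1,0]
    - [-0.8,-2.1,0]
    - [-1.2,-3.2,0]
    - [-1.6,-4.3,0]
    - [-2,-5.4,0]
    - [-2.4,-6.5,0]
    - [-2.8,-7.6,0]
    - [-2.97,-8.4,0]
  twist:
    - [0,0,0]
    - [0,0,0]
    - [0,0,0]
    - [0,0,0]
    - [0,0,0]
    - [0,0,0]
    - [0,0,0]
    - [0,0,0]

```text
clock: 42.7
tcp_pos: [0.5374, -0.3578, 0.1198]
tcp_rot: [-2.22, -2.222, 0.004]
contact_force: [0.7, -1.1, -0.3]
width: 0.0425
```

>>> send_rows:
  fingers: [0.3,0.3,0.3,0.3,0.3,0.3,0.3,0.3]
  offset:
    - [0,0,0]
    - [0,0,-0.4]
    - [0,0,-1]
    - [0,0,-1.7]
    - [0,0,-2.4]
    - [0,0,-3]
    - [0,0,-3.05]
    - [0,0,-3.05]
  twist:
    - [0,0,0]
    - [0,0,0]
    - [0,0,0]
    - [0,0,0]
    - [0,0,0]
    - [0,0,0]
    - [0,0,0]
    - [0,0,0]

```text
clock: 43.37
tcp_pos: [0.5404, -0.351, 0.027]
tcp_rot: [-2.21, -2.227, -0.0]
contact_force: [-0.0, -0.3, -1.0]
width: 0.0426
```

>>> send_rows:
  fingers: [0.7,0.75,0.75,0.75,0.75,0.75,0.75,0.9]
  offset:
    - [0,0,0]
    - [0,0,0]
    - [0,0,0]
    - [0,0,0.5]
    - [0,0,1.3]
    - [0,0,2.1]
    - [0,0,2.9]
    - [0,0,3.5]
  twist:
    - [0,0,0]
    - [0,0,0]
    - [0,0,0]
    - [0,0,0]
    - [0,0,0]
    - [0,0,0]
    - [0,0,0]
    - [0,0,0]

```text
clock: 44.03
tcp_pos: [0.5418, -0.3538, 0.1369]
tcp_rot: [2.213, 2.224, 0.002]
contact_force: [0.8, -0.2, 0.1]
width: 0.0744
```

>>> send_rows:
  fingers: [1,1,1,1,1,1,1,1]
  offset:
    - [-0.3,-1,0.8]
    - [-0.6,-2,1.6]
    - [-1,-3,2.4]
    - [-1.4,-4,3.2]
    - [-1.8,-5,4]
    - [-2.2,-6,4]
    - [-2.6,-7,4]
    - [-3,-7.8,4]
  twist:
    - [0,0,0]
    - [0,0,0]
    - [0,0,0]
    - [0,0,0]
    - [0,0,0]
    - [0,0,0]
    - [0,0,0]
    - [0,0,0]

```text
clock: 44.7
tcp_pos: [0.4495, -0.59, 0.2556]
tcp_rot: [2.215, 2.223, -0.002]
contact_force: [1.0, -0.5, 0.4]
width: 0.0855
```

>>> send_rows:
  fingers: [1,1,1,1,1]
  offset:
    - [0,0,0]
    - [0,0,0]
    - [0,0,0]
    - [0,0,0]
    - [0,0,0]
  twist:
    - [0,0,0]
    - [0,0,0]
    - [0,0,0]
    - [0,0,0]
    - [0,0,0]

```text
clock: 45.12
tcp_pos: [0.4522, -0.5858, 0.2542]
tcp_rot: [2.212, 2.23, 0.001]
contact_force: [0.0, 1.1, -0.7]
width: 0.0855
```

```bash
python3 - <<'E'
from shot import *
shot('w31') 
t=snapshot('top');s=snapshot('scene');cv2.imwrite('pics/t31.png',t);cv2.imwrite('pics/s31.png',s)
crop(t,95,150,275,310,4.4,'pics/t31c.png');crop(s,270,165,480,320,3.8,'pics/s31c.png')
E
```

```text
45.1167 [ 0.4521614  -0.58577959  0.25418017] [2.21232751e+00 2.22971177e+00 1.28891282e-03] 0.08545953305419732 [ 0.00955106  1.07302732 -0.66903588]
```

View pics/t31.png

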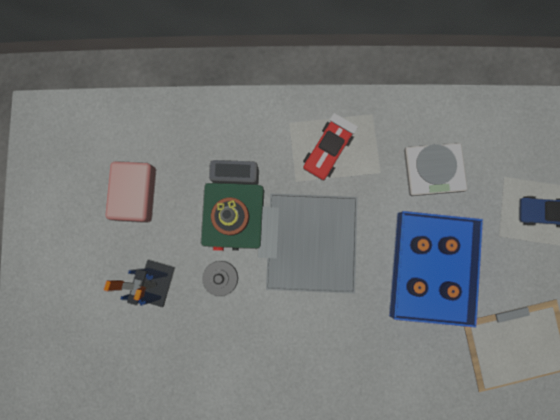

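View pics/t31c.png

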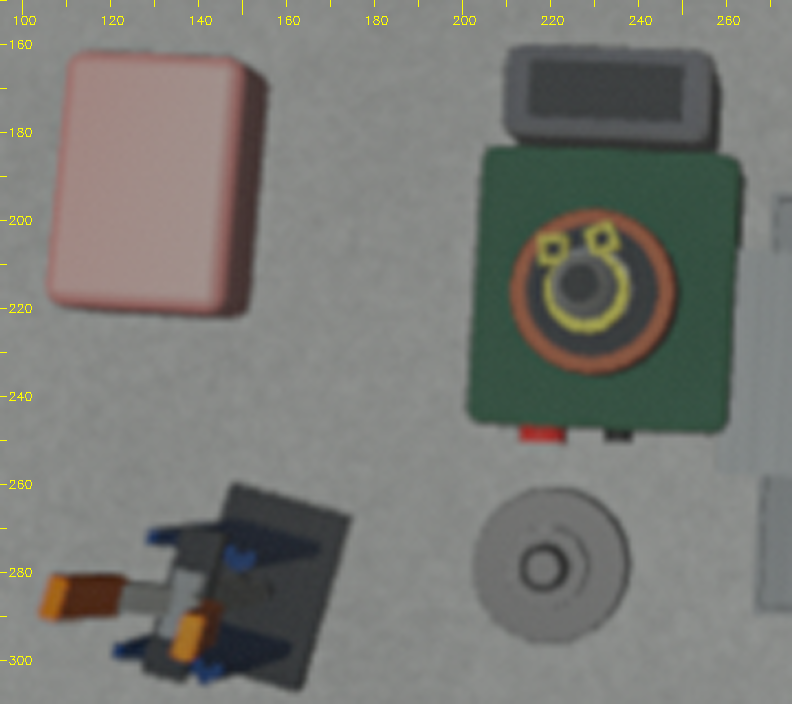

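View pics/s31.png

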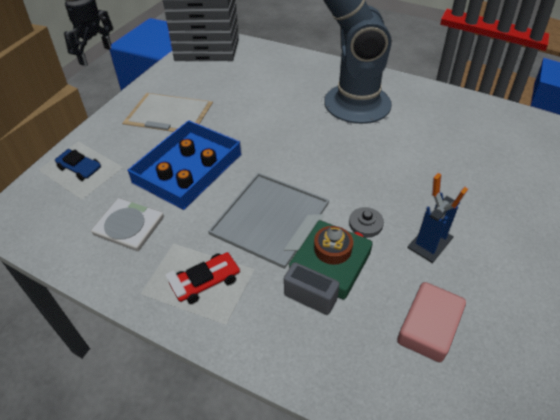

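View pics/s31c.png

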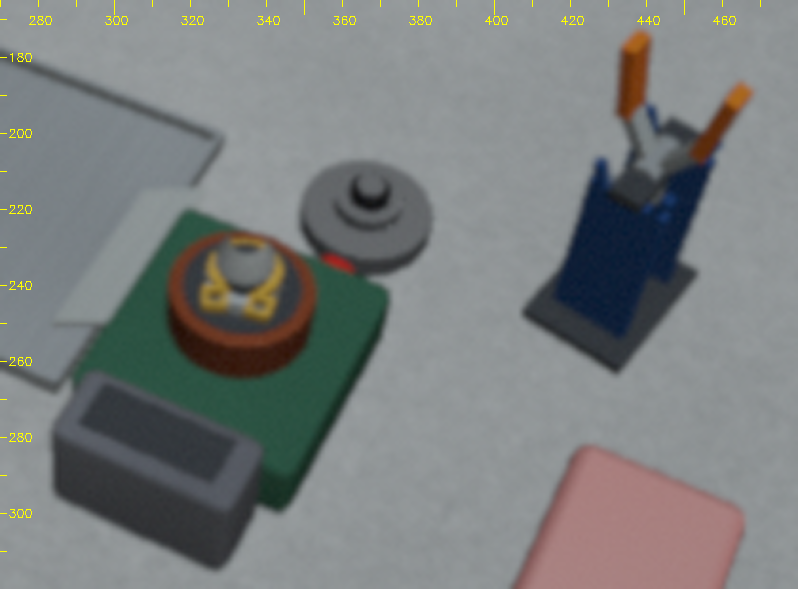

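```bash
python3 -c "
from workcell import ctrl
print(ctrl.hand_in())"
```

```text
the job is handed in; nothing more can be done
None
```

I finished the job and handed it in at about 45 s on the clock, out of 210 s. `ctrl.hand_in()` gives no verdict, so what follows rests on my own pictures and force readings.

- **Ring:** I spread it with the pliers, carried it over the collar, and let it contract on the washer. The last top and scene pictures show it round the spindle at washer level, centred, with the gap back to its relaxed width. Whether it lies flat in the groove I judged from these pictures only.
- **Pliers:** They hang tips down in the blue rest, with the cross bar between the lips.
- **Wheels:** Four wheels were present. One was knocked towards the tray's corner during the run, so I located it again before picking it up. All four are now in the blue tote and the tray is empty.
- **Car, tin and scale:** They look unmoved between the first and last pictures.
- **Contact:** The highest force reading I saw was about 10 N. The gripper is open and clear of everything.
- **Disagreements:** The scene camera read about 2 to 4 mm off from the wrist camera. The wrist camera's reported mount also changed by up to 2 mm across its width from one reading to another. I aligned the tips and the ring by relative views and contact force instead, and nothing failed because of it.

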